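# Set the seed gate with the stepped block and lock it

### The job

Set the seed gate: first, with the screwdriver still in its stand, push the stepped block along its channel until its low step lies under the brass foot. Then, with the screwdriver turn the larger (stop) screw clockwise until the sprung foot comes down on the low step and holds it lightly, without forcing it, and after that turn the smaller lock screw clockwise to its end. Put the screwdriver back upright in its wooden stand, leave the block under the foot, never turn the screws with the fingers, and leave everything else on the table alone.

Things in the scene. Friction and masses are not known exactly. Their poses are not given: they have to be found in the camera images.
- gate: Seed gate, fixed: grey base plate 120 (x) x 300 (y, -95 to +205) x 12 mm. Its channel, 40 mm wide, runs along y between two rails 8 mm high, 7 mm wide. A grey bridge 130 (x) x 36 (y) mm spans it at y = 0, underside at z = 45, top at z = 60 mm. Origin: under the base plate, straight below the stop screw. The block is pushed towards its -y.
- block: Aluminium block with two steps, loose in the channel (bottom 12 mm above the table), 36 (x) x 110 (y) mm, 0.2 to 0.35 kg. Origin: centre of its underside. Low step 16 mm high, y = -55 to +5 mm; high step 26 mm high, y = +5 to +55. Starts on the gate's +y side, low end towards the bridge, axes as the gate's; push its high end face (y = +55).
- stop_foot: Round brass foot, 16 mm across and 5 mm thick, hanging under the middle of the bridge over the channel. Origin: centre of its underside. It moves straight down 6 mm per radian that the stop screw is turned clockwise. It sits on a spring: once on the block it gives up to 2.5 mm (0.4 rad of the screw) at 1 to 8 N; beyond that it is solid and the force climbs steeply.
- stop_screw (a joint): Turn of the stop screw, rad, 0 to 2.4, growing clockwise seen from above. The foot's underside is 37 mm above the table at 0 and meets the low step (28 mm above the table) at 1.5; from 1.55 to 1.9 the foot holds the block lightly on its spring. Stiff to 0.05 Nm, stays where left; the head does not rise or sink. In the slot the blade has about 0.2 rad of play.
- stop_screw_slot (a point): On the axis of the stop screw at the top of its head, 69 mm above the table. Head: steel, 28 mm across, in the middle of the bridge. x axis along the slot (either way is the same); the slot goes right across, is 5.5 mm wide and 6 mm deep.
- lock_screw (a joint): Turn of the lock screw, rad, 0 to 1.6 (a hard end), growing clockwise seen from above. Stiff to 0.06 Nm, stays where left; the head does not rise or sink. In the slot the blade has about 0.2 rad of play.
- lock_screw_slot (a point): On the axis of the lock screw at the top of its head, 69 mm above the table, 42 mm from the stop screw to the gate's +x. Head: steel, 21 mm across. x axis along the slot, which goes right across, is 5.5 mm wide and 6 mm deep.
- stop_screw_head: The turning head of the stop screw; origin at its underside, 60 mm above the table, on the axis; 9 mm high; x along the slot.
- lock_screw_head: The turning head of the lock screw; origin at its underside, 60 mm above the table, on the axis; 9 mm high; x along the slot.
- driver: Flat screwdriver, 132 mm, 0.11 kg, upright in the stand. Origin: blade tip, z up the shaft, x along the blade's width. Blade 16 x 3.2 mm (15 x 2.2 in the last 3 mm), shaft 8 mm; round flange 40 mm across, z = 57 to 62; black handle 32 (x, as the blade) x 22 (y) mm, z = 62 to 132. In the stand its flange rests on the stand's top, tip 3 mm above the table.
- stand: Wooden block, fixed, 80 x 80 x 60 mm high, with an upright square hole 24 x 24 mm through its middle. Origin: centre of its underside.
- jar: Glass jar with white cap, 68 mm across, 100 mm high, loose; leave alone. It or the stand may be on either side of the gate. Origin: centre of its underside.
- cob_a: Corn cob 145 mm long, 42 mm thick, loose; leave alone. Origin: underside near its middle.
- cob_b: Another corn cob of the same size; leave alone.
- dish: White shallow dish, 90 mm across, 18 mm high, loose; leave alone.
- spare: Plain aluminium block 50 x 30 x 14 mm, without a step, loose; leave alone.
- tin: Steel tin, 56 mm across, 60 mm high, loose; leave alone. Origin: centre of its underside.

How it is judged:
By the outcome, as a careful person would: the job done as asked, in the order asked, and still so for the second after the job is handed in, with the robot touching nothing.
It also fails if it takes over 70 s, if anything falls off the work surface, if the arm or the gripper's body presses on something with over 40 N, if the wrist force passes 120 N, or if a joint passes its speed limit or range.

### The arm

A 6-joint arm with a two-finger parallel gripper is mounted at the origin on the work surface. World frame = base frame: x ahead of the robot, y to its left, z up, the work surface at z = 0. Lengths are in mm, angles in rad, forces in N, time in s.
With the tool pointing down it reaches from about 425 to 950 mm from the base axis. Payload 3.5 kg.
Tool frame: the origin (TCP) lies midway between the tips of the shut fingers; the grasp point (between the pads) lies 19 mm behind it; z points along the fingers, y is the line along which they close (so a half turn about z gives the same grasp; the last joint's range is limited). The gripper opens to 85 mm and grips with 20 to 120 N. Pads are 22 mm wide; open, the fingers measure 114 mm over their backs; the gripper's body (76 mm by 85 mm) begins 54 mm behind the grasp point. The pads swing forward as they close: fully open they stand 13 mm farther back than shut.
Start: joints at [-1.445, 0.286, 1.577, -0, 1.279, -0.15], TCP at [183.838, -649.469, 231.325] pointing down, gripper open.
Joint ranges: [-2.77, 2.77], [-0.9, 2.22], [0.21, 2.48], [-1.53, 4.67], [0.24, 2.81], [-2.84, 2.84]. Speed limits (rad/s): [2.79, 2.79, 3.14, 3.14, 3.14, 3.14].

### API

Orientations are given as a rotation vector (axis times angle).
In Python, from plant import robot gives the robot as it stands.
- The arm moves only by the tool nudge_tcp, called after "Emit:" as name(argument=value, ...) on one line, values as JSON. Schema: {"type":"object","properties":{"offsets":{"type":"array","items":{"type":"array","prefixItems":[{"type":"array","items":{"type":"number"},"minItems":3,"maxItems":3},{"type":"array","items":{"type":"number"},"minItems":3,"maxItems":3},{"type":"number"}],"minItems":3,"maxItems":3},"minItems":1,"maxItems":12},"only":{"type":"string"},"quiet":{"type":"boolean"},"lines":{"type":"string"}},"required":["offsets"],"additionalProperties":false}. offsets is a list of rows, 1 to 12 of them, each written [[dx, dy, dz], [rx, ry, rz], opening]: dx, dy, dz in units of 5 mm, then a rotation vector rx, ry, rz in rad, then the finger opening in mm; each row shifts and turns the commanded pose from where the row before left it, along the tool's axes as they then stand; what a row does not reach is not made up. A row lasts 1/8 s, in which the tool goes at most 62.5 mm and 0.188 rad, less where a joint would pass 70% of its speed; a pose out of reach is approached as far as the arm can. The fingers move at their own pace and stop on an object; the grip force is fixed at half the most. Time passes only in rows, so rows that do not move let the fingers close. The tool returns the time, the measured TCP pose, the force, the opening and the grip force at its end. only (a regular expression) keeps the lines of the reply that match it, lines (a string "A,B") keeps lines A to B, and quiet returns only ok. Input that does not fit is refused with a message, and nothing moves.
- robot.observe(): the state, without advancing time (a new reading comes with each control period).
- robot.camera(name): name is "side" or "top"; returns a dict with "pixels" (480x640x3 uint8, red, green, blue), "vfov" (degrees; the focal length in pixels is half the picture's height over the tangent of half this angle, whatever the lens; pixels are square), "cx", "cy" (the principal point, pixels), "rvec" (rotation vector, rad) and "tvec" (3), from world to camera coordinates, as OpenCV has them. Camera axes: x right, y down, z forward; pixel columns grow to the right and rows downward; lengths in mm; the calibration is good to about 2 mm. A picture is of the moment at which its call begins. There is no depth.
- robot.job_done(): hands the job in; it is judged then, once.
The state is a dict: "clock": time; "qpos": joint angles; "qd": joint speeds; "effort": joint torques, N m; "tool_pos": TCP position; "ee_rot": TCP orientation; "ft_force": force on the tool from outside, world axes, zero at the start; "torque": the same for the moment, N m; "grip_width": finger opening in mm; "grip_force": force on a finger pad.
Only numpy, scipy, OpenCV 4.12 (cv2) and the standard library are available. Lean on these libraries where they do the work, as an engineer would, in place of code of your own. Each camera call takes 0.05 s, during which the arm holds its last target. There are 200 camera calls.

## Working session

There is one attempt and no reset: what is moved stays moved. The work goes in short steps, Python scripts to look and compute and a tool call to move; the robot and the scene stay as the last step left them, time stands still between calls to the robot, and variables do not carry over. Pictures are saved under pics/ and viewed, at most 10 in all, crops included, and the job is handed in when it is done.

```bash
ls; mkdir -p pics
```

Create h.py:
```python
import numpy as np, cv2
from plant import robot
def cam(n,save=None):
    c=robot.camera(n)
    c['f']=240/np.tan(np.radians(c['vfov'])/2)
    c['R']=cv2.Rodrigues(np.array(c['rvec'],float))[0]; c['t']=np.array(c['tvec'],float)
    if save: cv2.imwrite('pics/'+save,c['pixels'][:,:,::-1])
    return c
def ray(c,u,v):
    d=c['R'].T@np.array([(u-c['cx'])/c['f'],(v-c['cy'])/c['f'],1]); return -c['R'].T@c['t'],d
def onz(c,u,v,z):
    o,d=ray(c,u,v); return o+d*(z-o[2])/d[2]
def proj(c,p):
    q=c['R']@np.array(p,float)+c['t']; return q[:2]/q[2]*c['f']+[c['cx'],c['cy']]
```

Run:
```python
from h import *
for n in('top','side'):
    c=cam(n,n+'0.png'); print(n,{k:np.round(c[k],3).tolist() for k in('vfov','cx','cy','rvec','tvec')}, -c['R'].T@c['t'])
print(robot.observe())
```

```text
pics
plant.py
top {'vfov': 49.9, 'cx': 319.137, 'cy': 241.824, 'rvec': [2.156, -2.204, 0.136], 'tvec': [-6.727, 555.522, 1201.446]} [ 431.14410403   10.76559629 1251.4475671 ]
side {'vfov': 57.178, 'cx': 321.022, 'cy': 239.714, 'rvec': [0.761, -2.684, 0.934], 'tvec': [463.01, 241.468, 777.483]} [223.14817681 490.26733494 766.16468392]
{'clock': 0.1, 'qpos': array([-1.44500755e+00,  2.87109535e-01,  1.57802329e+00,  1.61353793e-05,
        1.27858734e+00, -1.50017390e-01]), 'qd': array([ 0.00089847, -0.00279506, -0.00231498, -0.00038746,  0.00011869,
        0.00025489]), 'effort': array([ 1.17419582e-03, -4.07292187e+01, -2.93698454e+01, -1.07979936e-04,
        3.43096486e-03,  2.66681418e-06]), 'tool_pos': array([ 183.76435058, -648.89461706,  230.06780778]), 'ee_rot': array([-3.10966175e+00, -4.31563798e-01, -6.47012668e-05]), 'ft_force': array([-0.52428623,  0.59105143,  0.5442805 ]), 'torque': array([0.03892862, 0.02013994, 0.03337101]), 'grip_force': 0.0, 'grip_width': 85.28646466320741}
```

View pics/top0.png

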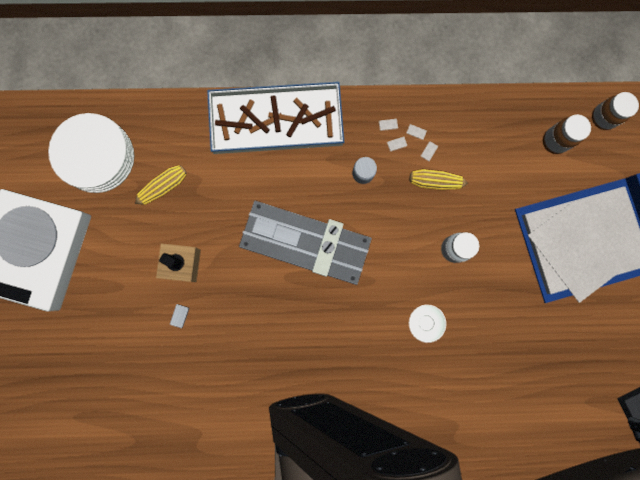

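View pics/side0.png

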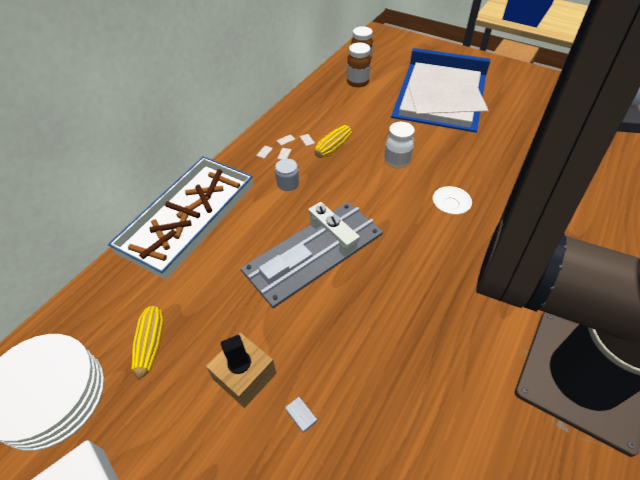

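The top view shows the gate at about (305,243), with the block at (275,232), the stop screw at (328,247), the lock screw at (333,230) and the stand at (178,263). The robot is at the bottom. I'll enlarge those parts.

Run:
```python
import cv2,numpy as np
t=cv2.imread('pics/top0.png');s=cv2.imread('pics/side0.png')
r=lambda i,x,y,w,h,k:cv2.resize(i[y:y+h,x:x+w],None,fx=k,fy=k,interpolation=cv2.INTER_CUBIC)
a=r(t,235,195,140,100,4)   #560x400
b=r(t,150,235,60,50,4)  #240x200
c=r(s,200,325,80,90,2.5)
d=r(s,235,195,155,110,3)
o=np.zeros((600,800,3),np.uint8)
o[:400,:560]=a;o[:200,560:800]=b
o[200:425,560:760]=c
cv2.imwrite('pics/c1.png',o); cv2.imwrite('pics/c2.png',r(s,235,195,155,110,5))
```

```text
(no output)
```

View pics/c1.png

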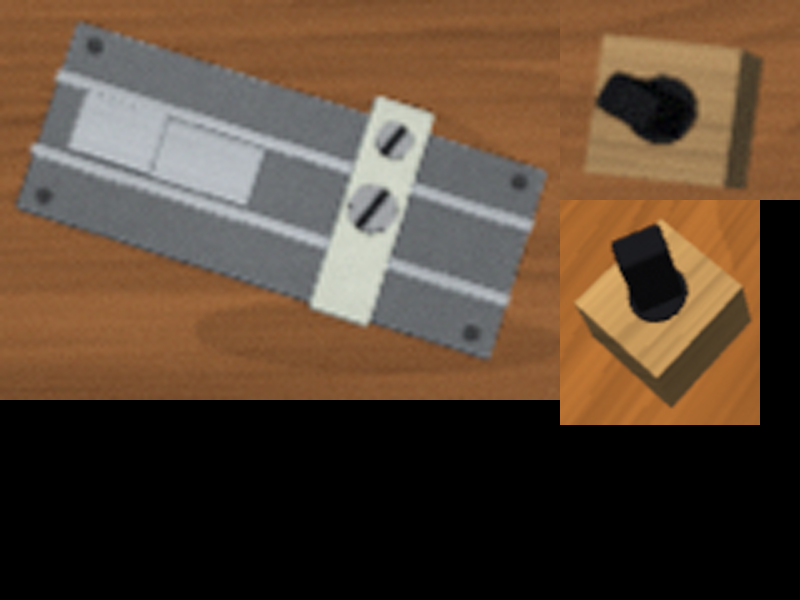

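View pics/c2.png

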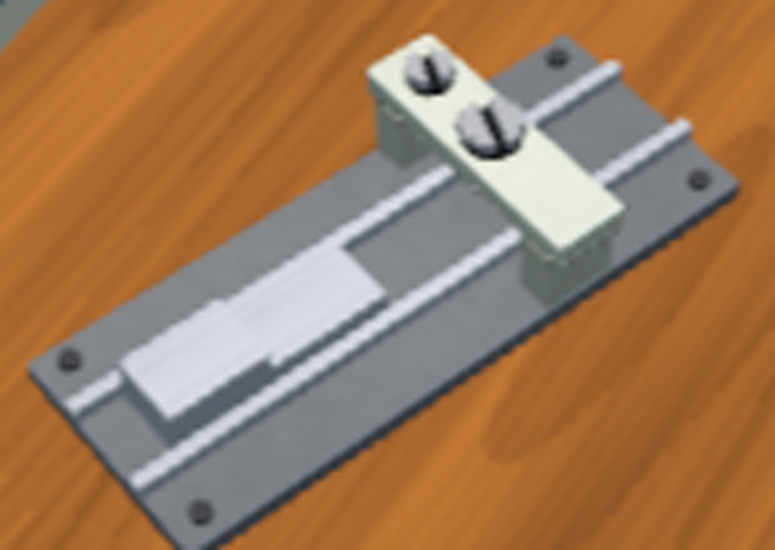

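The enlargements show both slots clearly, the stepped block's high end to the left, and the driver handle leaning outward in the top view because of perspective. Next I'll measure.

Create m.py:
```python
from h import *
K=4
def up(c,x,y,w,h): return cv2.resize(c['pixels'][y:y+h,x:x+w],None,fx=K,fy=K,interpolation=cv2.INTER_CUBIC)
def src(p,x,y): return (np.asarray(p,float)+.5)/K-.5+[x,y]
def screws(c,x,y,w,h,show=False):
    im=up(c,x,y,w,h); hsv=cv2.cvtColor(im,cv2.COLOR_RGB2HSV).astype(int)
    i=im.astype(int); m=((i.min(2)>165)&(i[:,:,0]-i[:,:,2]>8)).astype(np.uint8)*255
    m=cv2.morphologyEx(m,cv2.MORPH_OPEN,np.ones((5,5)))
    cs,_=cv2.findContours(m,cv2.RETR_EXTERNAL,cv2.CHAIN_APPROX_NONE)
    b=max(cs,key=cv2.contourArea); hull=cv2.convexHull(b)
    r=cv2.minAreaRect(b); print('bridge',[np.round(src(p,x,y),1).tolist() for p in cv2.boxPoints(r)])
    f=np.zeros_like(m); cv2.fillPoly(f,[hull],255); f=cv2.erode(f,np.ones((7,7)))
    hole=cv2.morphologyEx(f&~m,cv2.MORPH_OPEN,np.ones((9,9)))
    n,l,st,ce=cv2.connectedComponentsWithStats(hole)
    out=[]
    for k in sorted(range(1,n),key=lambda k:-st[k,4])[:2]:
        ys,xs=np.nonzero((l==k)&(i.max(2)<85))
        if len(xs)<10: continue
        P=onz(c,*src(ce[k],x,y),69)
        q=np.array([onz(c,*src(p,x,y),69)[:2] for p in zip(xs,ys)])
        e,v=np.linalg.eigh(np.cov(q.T)); a=v[:,1]
        print('screw area',st[k,4],'px',np.round(src(ce[k],x,y),1),'P',P.round(1),'slotc',q.mean(0).round(1),'ang',round(np.degrees(np.arctan2(a[1],a[0]))%180,1),'sd',np.sqrt(e).round(1),len(xs))
```

Run:
```python
from m import *
t=cam('top');s=cam('side')
screws(t,300,205,60,80); screws(s,300,190,70,70)
# plate corners (crop/4) z=12
for c,x,y,k,pts in((t,235,195,4,[(80,24),(546,171),(491,357),(18,208)]),(s,235,195,5,[(30,370),(565,37),(738,186),(190,550)])):
    q=np.array([onz(c,*((np.array(p)+.5)/k-.5+[x,y]),12) for p in pts]); print(q.round(1).tolist(),np.linalg.norm(np.diff(q,axis=0),axis=1).round(1))
for c,x,y,k,pts in((t,235,195,4,[(88,86),(166,116),(152,170),(70,151)]),(s,235,195,5,[(120,362),(217,300),(277,346),(170,420)])):
    q=np.array([onz(c,*((np.array(p)+.5)/k-.5+[x,y]),38) for p in pts]); print('block hi',q.round(1).tolist(),np.linalg.norm(np.diff(q,axis=0),axis=1).round(1))
for c,x,y,k,pts in((t,150,235,4,[(43,37),(180,48),(165,187),(25,173)]),(s,200,325,2.5,[(15,102),(100,20),(182,88),(98,178)])):
    q=np.array([onz(c,*((np.array(p)+.5)/k-.5+[x,y]),60) for p in pts]); print('stand',q.mean(0).round(1),q.round(1).tolist(),np.linalg.norm(np.diff(q,axis=0),axis=1).round(1))
g=lambda im:np.clip(im.astype(float)*3.5,0,255).astype(np.uint8)[:,:,::-1]
a=cv2.resize(g(t['pixels'][248:278,155:190]),None,fx=11,fy=11,interpolation=cv2.INTER_CUBIC)
b=cv2.resize(g(s['pixels'][330:378,215:255]),None,fx=10,fy=10,interpolation=cv2.INTER_CUBIC)
o=np.zeros((480,800,3),np.uint8);o[:330,:385]=a;o[:480,400:800]=b;cv2.imwrite('pics/d1.png',o)
```

```text
bridge [[317.4, 263.4], [324.1, 263.4], [324.1, 269.4], [317.4, 269.4]]
bridge [[318.4, 214.1], [320.9, 214.1], [320.9, 215.6], [318.4, 215.6]]
[[660.7, 135.2, 12.0], [565.1, -145.4, 12.0], [453.6, -108.6, 12.0], [549.3, 173.5, 12.0]] [296.4 117.4 297.9]
[[657.8, 138.7, 12.0], [561.7, -142.8, 12.0], [450.7, -103.5, 12.0], [549.6, 173.8, 12.0]] [297.5 117.7 294.4]
block hi [[618.5, 128.2, 38.0], [599.7, 82.4, 38.0], [567.7, 91.1, 38.0], [580.0, 139.3, 38.0]] [49.6 33.2 49.7]
block hi [[614.0, 128.7, 38.0], [598.6, 82.8, 38.0], [564.1, 89.1, 38.0], [580.0, 140.9, 38.0]] [48.5 35.1 54.2]
stand [511.4 313.4  60. ] [[554.8, 348.1, 60.0], [546.8, 269.6, 60.0], [467.0, 278.0, 60.0], [476.8, 357.7, 60.0]] [79.  80.3 80.3]
stand [510.8 314.4  60. ] [[555.9, 347.9, 60.0], [545.0, 270.4, 60.0], [465.9, 280.9, 60.0], [476.2, 358.5, 60.0]] [78.3 79.8 78.3]
```

View pics/d1.png

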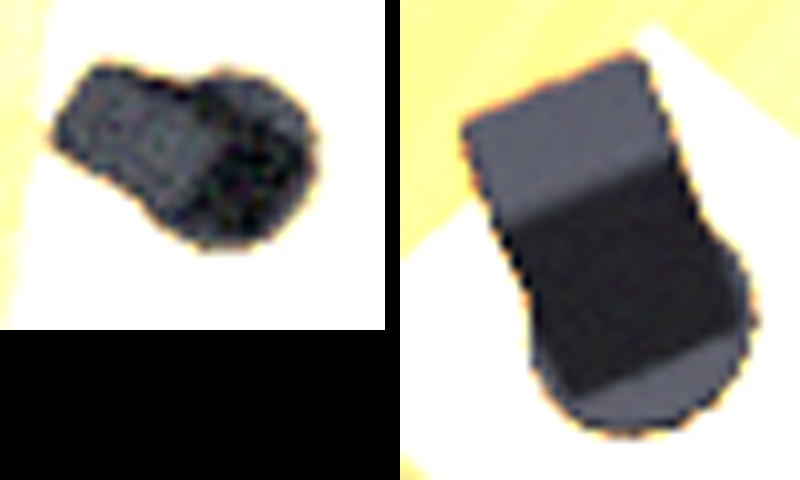

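The side crop shows the handle's top face with corners near (465,120), (635,55), (672,158) and (510,222).

```bash
sed -i 's/m=((i.min(2)>165).*$/m=((i.min(2)>TH)\&(i[:,:,0]-i[:,:,2]>8)).astype(np.uint8)*255/; s/^K=4/K=4; TH=165/' m.py
```

Run:
```python
import m
from m import *
t=cam('top');s=cam('side')
print(t['pixels'][262,322],t['pixels'][218,332],s['pixels'][233,345],s['pixels'][210,318],'head',t['pixels'][245,325],t['pixels'][247,328])
q=np.array([onz(s,*((np.array(p)+.5)/10-.5+[215,330]),135) for p in [(65,120),(235,55),(272,158),(110,222)]])
print('handle top side',q.mean(0).round(1),np.linalg.norm(np.diff(q,axis=0),axis=1).round(1)); d=q[1]-q[0]+q[2]-q[3]; print(np.degrees(np.arctan2(d[1],d[0]))); d=q[3]-q[0]+q[2]-q[1]; print(np.degrees(np.arctan2(d[1],d[0])))
q=np.array([onz(t,*((np.array(p)+.5)/11-.5+[155,248]),135) for p in [(52,140),(100,65),(228,130),(175,210)]])
print('handle top top',q.mean(0).round(1),np.linalg.norm(np.diff(q,axis=0),axis=1).round(1)); d=q[1]-q[0]+q[2]-q[3]; print(np.degrees(np.arctan2(d[1],d[0])));d=q[3]-q[0]+q[2]-q[1]; print(np.degrees(np.arctan2(d[1],d[0])))
# flange: circle at z=65; bottom-right arc
for c,k,x,y,pts in((s,10,215,330,[(355,310),(340,365),(300,412),(225,437),(160,410),(133,365)]),(t,11,155,248,[(230,68),(285,90),(318,150),(290,220),(225,250),(180,235)])):
    q=np.array([onz(c,*((np.array(p)+.5)/k-.5+[x,y]),62.5)[:2] for p in pts])
    A=np.c_[2*q,np.ones(len(q))]; a=np.linalg.lstsq(A,(q**2).sum(1),rcond=None)[0]; print('flange',a[:2].round(1),np.sqrt(a[2]+a[0]**2+a[1]**2).round(1))
for th in (120,140,150):
    m.TH=th; print(th); screws(t,300,205,60,80); screws(s,300,190,70,70)
```

```text
[204 211 197] [141  92  55] [233 236 226] [170 172 178] head [159 162 165] [50 50 54]
handle top side [510.2 314.6 135. ] [27.5 19.1 25.9]
-124.6026608142292
148.4955437311666
handle top top [512.  312.1 135. ] [17.2 28.3 18.5]
-32.95652134171101
-119.31987668577021
flange [511.  314.8] 18.7
flange [512.2 313.3] 18.7
120
bridge [[315.7, 259.4], [320.1, 250.1], [327.9, 253.8], [323.5, 263.1]]
bridge [[308.4, 207.9], [316.2, 203.1], [317.5, 205.3], [309.7, 210.0]]
140
bridge [[315.7, 259.4], [320.1, 250.1], [327.9, 253.8], [323.5, 263.1]]
bridge [[316.9, 215.1], [317.2, 213.5], [321.0, 214.1], [320.8, 215.7]]
150
bridge [[315.7, 259.4], [320.1, 250.1], [327.9, 253.8], [323.5, 263.1]]
bridge [[316.9, 215.1], [317.2, 213.4], [321.1, 214.2], [320.8, 215.8]]
```

```bash
sed -i 's/i\[:,:,0\]-i\[:,:,2\]>8/i[:,:,1]-i[:,:,2]>4/; s/TH=165/TH=140/' m.py
```

Run:
```python
from m import *
t=cam('top');s=cam('side')
screws(t,300,205,60,80); screws(s,300,190,70,70)
```

```text
bridge [[311.5, 271.2], [328.4, 218.4], [343.6, 223.3], [326.7, 276.1]]
screw area 1809 px [327.6 246.8] P [539.1 -37.   69. ] slotc [539.  -36.7] ang 139.9 sd [1.2 7.4] 329
screw area 1011 px [333.  229.7] P [578.6 -50.5  69. ] slotc [578.1 -49.9] ang 139.1 sd [1.2 5.4] 238
bridge [[307.4, 209.5], [317.9, 197.9], [359.6, 235.8], [349.1, 247.4]]
screw area 1951 px [332.7 220.8] P [535.8 -31.7  69. ] slotc [531.8 -27.5] ang 125.2 sd [4.5 7.5] 453
screw area 1161 px [320.6 209.3] P [575.  -46.5  69. ] slotc [571.7 -42.7] ang 126.2 sd [3.1 5.5] 314
```

Estimates in world coordinates:

| Item | Position | Direction |
|---|---|---|
| Stop screw | (538.5, -37) | slot 139.5° |
| Lock screw | (578.3, -50.3) | slot 139° |
| Gate | – | yaw -18.8° |
| Driver | (511.3, 313.8) | blade about 58° |
| Block's high end face | (598, 134.3) | gate y ≈ 181 |

The screws are 41.7 mm apart and the plate fits its given size. The block needs about 100 mm of push. I'll write a helper for tool-axis deltas, then move.

Create go.py:
```python
# usage: go.py x y z yaw_of_tool_y_deg -> remaining delta in tool axes
import sys
from h import *
from scipy.spatial.transform import Rotation as Ro
o=robot.observe(); R=Ro.from_rotvec(o['ee_rot']).as_matrix(); p=np.array(o['tool_pos'])
print('clk',round(o['clock'],2),'pos',p.round(1),'yawy',round(np.degrees(np.arctan2(R[1,1],R[0,1])),1),'tilt',R[:2,2].round(4),'F',np.round(o['ft_force'],1),'T',np.round(o['torque'],2),'w',round(o['grip_width'],1),'q',np.round(o['qpos'],2))
if len(sys.argv)>3:
    x,y,z,a=map(float,sys.argv[1:5]); a=np.radians(a)
    Y=np.array([np.cos(a),np.sin(a),0]);Z=np.array([0,0,-1.]);T=np.c_[np.cross(Y,Z),Y,Z]
    d=np.array([x,y,z])-p
    print('delta in present axes',(R.T@d).round(1),'after turn',(T.T@d).round(1),'rotvec',Ro.from_matrix(R.T@T).as_rotvec().round(3))
```

```bash
python3 go.py 608 166.5 80 -18.9
```

```text
clk 0.4 pos [ 183.8 -649.4  231.1] yawy -74.2 tilt [-0.0001  0.0004] F [ 0.4 -0.5 -0.3] T [-0.05 -0.   -0.02] w 85.3 q [-1.44  0.29  1.58 -0.    1.28 -0.15]
delta in present axes [ 630.3 -669.4  151.4] after turn [909.3 137.  151.1] rotvec [-0.    -0.    -0.965]
```

Units first: shifts go in units of 5 mm. So 50 mm is 10, 7.6 mm is 1.52.

Emit:
nudge_tcp(offsets=[[[0,0,0],[0,0,-0.161],0],[[0,0,0],[0,0,-0.161],0],[[0,0,0],[0,0,-0.161],0],[[0,0,0],[0,0,-0.161],0],[[0,0,0],[0,0,-0.161],0],[[0,0,0],[0,0,-0.16],0],[[10,1.52,0],[0,0,0],0],[[10,1.52,0],[0,0,0],0],[[10,1.52,0],[0,0,0],0],[[10,1.52,0],[0,0,0],0],[[10,1.52,0],[0,0,0],0],[[10,1.52,0],[0,0,0],0]])

```text
clock: 1.9
tool_pos: [324.8, -379.0, 231.6]
ee_rot: [2.556, 1.826, 0.0]
ft_force: [0.6, 0.2, -0.2]
grip_width: 0.1
grip_force: 0.0
```

Emit:
nudge_tcp(offsets=[[[10,1.52,0],[0,0,0],0],[[10,1.52,0],[0,0,0],0],[[10,1.52,0],[0,0,0],0],[[10,1.52,0],[0,0,0],0],[[10,1.52,0],[0,0,0],0],[[10,1.52,0],[0,0,0],0],[[10,1.52,0],[0,0,0],0],[[10,1.52,0],[0,0,0],0],[[10,1.52,0],[0,0,0],0],[[10,1.52,0],[0,0,0],0],[[10,1.52,0],[0,0,0],0],[[10,1.52,0],[0,0,0],0]])

```text
clock: 3.4
tool_pos: [605.6, 159.2, 231.5]
ee_rot: [2.556, 1.826, 0.001]
ft_force: [0.4, -0.7, 1.0]
grip_width: -0.3
grip_force: 0.0
```

```bash
python3 go.py 608 166.5 80 -18.9
```

```text
clk 3.4 pos [605.6 159.2 231.5] yawy -18.9 tilt [ 0.0006 -0.0001] F [ 0.4 -0.7  1. ] T [ 0.02 -0.03 -0.  ] w -0.3 q [ 0.1   0.18  1.7  -0.    1.26  0.43]
delta in present axes [  7.6  -0.2 151.5] after turn [ 7.700e+00 -1.000e-01  1.515e+02] rotvec [ 0.001 -0.     0.   ]
```

Emit:
nudge_tcp(offsets=[[[1.6,0,8],[0,0,0],0],[[0,0,8],[0,0,0],0],[[0,0,8],[0,0,0],0],[[0,0,8],[0,0,0],0],[[0,0,6],[0,0,0],0],[[0,0,3.6],[0,0,0],0],[[0,0,0],[0,0,0],0]])

```text
clock: 4.28
tool_pos: [606.6, 165.1, 22.0]
ee_rot: [-2.555, -1.826, 0.004]
ft_force: [0.8, 0.1, 0.6]
grip_width: 0.0
grip_force: 0.0
```

```bash
python3 go.py 570.5 57 24 -18.9
```

Run:
```python
from h import *
s=cam('side');t=cam('top')
r=lambda i,x,y,w,h,k:cv2.resize(i['pixels'][y:y+h,x:x+w,::-1],None,fx=k,fy=k,interpolation=cv2.INTER_CUBIC)
o=np.zeros((600,800,3),np.uint8);a=r(s,220,180,180,130,3);b=r(t,225,190,150,70,3)
o[:390,:540]=a;o[390:600,:450]=b;cv2.imwrite('pics/p1.png',o)
```

```text
clk 4.28 pos [606.6 165.1  22. ] yawy -18.9 tilt [-0.0028 -0.0003] F [0.8 0.1 0.6] T [-0.01 -0.03  0.04] w 0.0 q [0.1  0.43 1.81 0.   0.9  0.43]
delta in present axes [-114.     0.9   -1.8] after turn [-114.     0.9   -2. ] rotvec [-0.003  0.001 -0.   ]
```

View pics/p1.png

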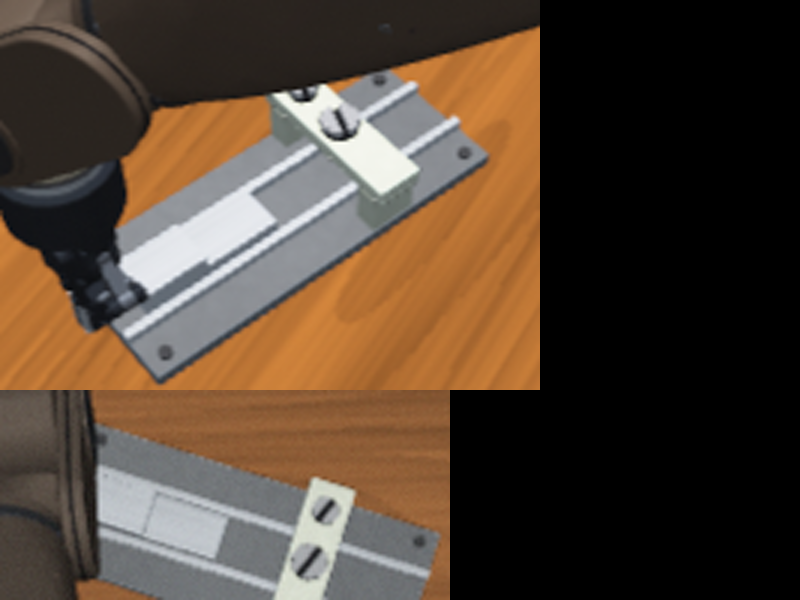

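The fingers stand just behind the block's high end face (side crop near (115,290)), in line with the channel. Now I'll push.

Emit:
nudge_tcp(offsets=[[[-2,0.3,-0.2],[0,0,0],0],[[-2,0,-0.2],[0,0,0],0],[[-2.4,0,0],[0,0,0],0],[[-2.4,0,0],[0,0,0],0],[[-2.4,0,0],[0,0,0],0],[[-2.4,0,0],[0,0,0],0],[[-2.4,0,0],[0,0,0],0],[[-2.4,0,0],[0,0,0],0],[[-1.6,0,0],[0,0,0],0],[[-0.8,0,0],[0,0,0],0],[[-0.4,0,0],[0,0,0],0],[[0,0,0],[0,0,0],0]])

```text
clock: 5.88
tool_pos: [574.3, 64.3, 25.1]
ee_rot: [-2.556, -1.827, 0.002]
ft_force: [-0.7, -0.6, -0.9]
grip_width: 0.0
grip_force: 0.0
```

```bash
python3 go.py
```

Run:
```python
from h import *
s=cam('side');t=cam('top')
r=lambda i,x,y,w,h,k:cv2.resize(i['pixels'][y:y+h,x:x+w,::-1],None,fx=k,fy=k,interpolation=cv2.INTER_CUBIC)
o=np.zeros((600,800,3),np.uint8);a=r(s,220,180,180,130,3);b=r(t,225,190,150,70,3)
o[:390,:540]=a;o[390:600,:450]=b;cv2.imwrite('pics/p2.png',o)
```

```text
clk 5.88 pos [574.3  64.3  25.1] yawy -18.9 tilt [-0.0008 -0.0005] F [-0.7 -0.6 -0.9] T [-0.01  0.04 -0.05] w 0.0 q [-0.06  0.33  1.94 -0.    0.87  0.27]
```

View pics/p2.png

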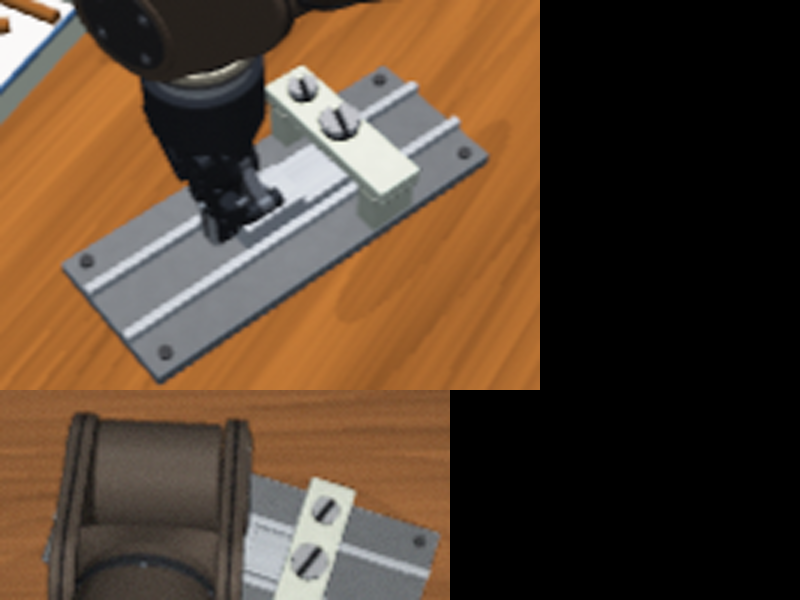

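The block moved with its low end under the bridge, and the fingertips are at gate y 107. I'll push about 16 mm more, then back off and lift to measure.

In the tool's units: 25 mm is 5, -5 mm is -1.

Emit:
nudge_tcp(offsets=[[[-1.2,0,0],[0,0,0],0],[[-1,0,0],[0,0,0],0],[[-0.6,0,0],[0,0,0],0],[[-0.4,0,0],[0,0,0],0],[[0,0,0],[0,0,0],0],[[0,0,0],[0,0,0],0],[[2,0,0],[0,0,0],0],[[4,0,-2],[0,0,0],0],[[5,0,-10],[0,0,0],0],[[5,0,-10],[0,0,0],85],[[6,0,-10],[0,0,0],85],[[6,0,-4],[0,0,0],85]])

```text
clock: 7.48
tool_pos: [617.0, 184.6, 211.3]
ee_rot: [2.552, 1.826, 0.012]
ft_force: [-0.2, -0.7, -0.9]
grip_width: 54.8
grip_force: 0.0
```

```bash
python3 go.py 511.3 313.8 190 -32
```

Run:
```python
from h import *
s=cam('side');t=cam('top')
r=lambda i,x,y,w,h,k:cv2.resize(i['pixels'][y:y+h,x:x+w,::-1],None,fx=k,fy=k,interpolation=cv2.INTER_CUBIC)
o=np.zeros((600,800,3),np.uint8);a=r(s,265,190,130,100,4);b=r(t,235,195,150,50,4)
o[:400,:520]=a;o[400:600,:600]=b;cv2.imwrite('pics/p3.png',o)
```

```text
clk 7.47 pos [617.  184.6 211.3] yawy -18.8 tilt [0.0084 0.0014] F [-0.2 -0.7 -0.9] T [-0.03  0.03 -0.02] w 54.8 q [0.13 0.23 1.68 0.   1.22 0.46]
delta in present axes [  88.1 -141.9   20.6] after turn [  53.6 -158.1   21.3] rotvec [ 0.007 -0.005  0.23 ]
```

View pics/p3.png

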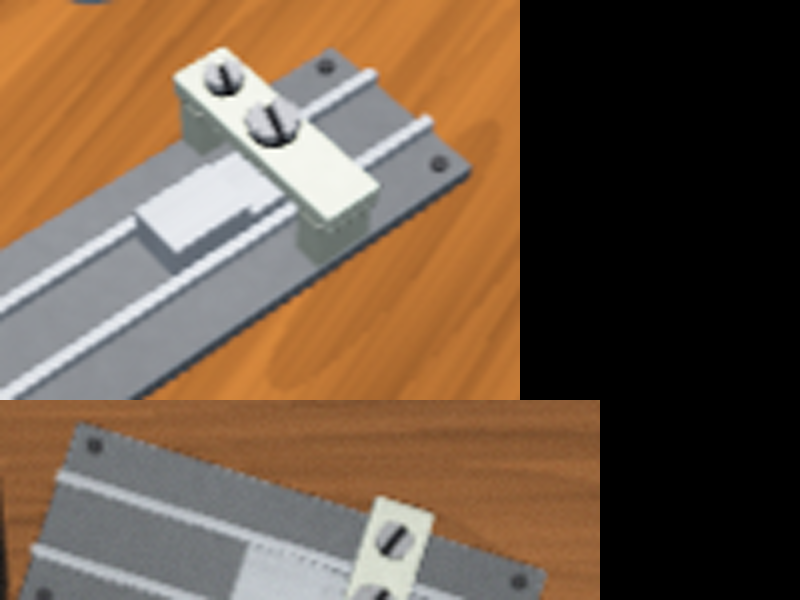

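The side crop shows the high end face's top corners at (135,210) and (177,250), and the step corner at about (250,208).

Run:
```python
from h import *
s=cam('side');t=cam('top')
e=np.array([.323,.946]);x=np.array([.946,-.323]);o=np.array([538.3,-36.9])
for c,pts,off in((s,[(135,210),(177,250),(250,208)],(265,190)),(t,[(248,142)],(235,195))):
    for p in pts:
        q=onz(c,*((np.array(p)+.5)/4-.5+off),38)[:2]; print(q.round(1),'gate x,y',(x@(q-o)).round(1),(e@(q-o)).round(1))
```

```bash
python3 go.py 511.3 313.8 190 -32
```

```text
[580.9  33.6] gate x,y 17.5 80.4
[547.5  44.2] gate x,y -17.5 79.7
[529.7   1. ] gate x,y -20.4 33.0
[583.2  34.1] gate x,y 19.5 81.7
clk 7.67 pos [614.6 183.  205.7] yawy -18.8 tilt [ 0.0005 -0.0003] F [-0.1  0.1 -0.2] T [-0.03  0.02 -0.02] w 81.7 q [ 0.13  0.23  1.69 -0.    1.22  0.46]
delta in present axes [  90.6 -139.9   15.7] after turn [  56.2 -156.9   15.7] rotvec [0.001 0.    0.231]
```

The block's end face is at gate y = 80, so its origin is at 25, with the low step well under the foot. Next is the driver.

In the tool's units: -39.5 mm is -7.9, -39 mm is -7.8.

Emit:
nudge_tcp(offsets=[[[0,0,0],[0,0,0.116],85],[[0,0,0],[0,0,0.115],85],[[2.8,-7.8,0],[0,0,0],85],[[2.8,-7.8,0],[0,0,0],85],[[2.8,-7.8,0],[0,0,0],85],[[2.8,-7.9,0],[0,0,0],85],[[0,0,0],[0,0,0],85],[[0,0,0],[0,0,0],85]])

```text
clock: 8.68
tool_pos: [511.7, 311.5, 204.1]
ee_rot: [2.749, 1.519, -0.003]
ft_force: [-0.2, 0.4, -0.1]
grip_width: 85.3
grip_force: 0.0
```

```bash
python3 go.py 511.3 313.8 72 -32
```

```text
clk 8.68 pos [511.7 311.5 204.1] yawy -32.2 tilt [-0.0018 -0.0014] F [-0.2  0.4 -0.1] T [ 0.05  0.01 -0.03] w 85.3 q [ 0.38  0.15  1.79 -0.    1.2   0.94]
delta in present axes [  2.   -1.5 132.1] after turn [  1.7  -1.5 132.1] rotvec [-0.001  0.002 -0.003]
```

In the tool's units: 2 mm is 0.4, 40 mm is 8.

Emit:
nudge_tcp(offsets=[[[0.4,-0.3,8],[0,0,0],85],[[0,0,8],[0,0,0],85],[[0,0,6],[0,0,0],85],[[0,0,3],[0,0,0],85],[[0,0,1.4],[0,0,0],85],[[0,0,0],[0,0,0],85],[[0,0,0],[0,0,0],0],[[0,0,0],[0,0,0],0],[[0,0,0],[0,0,0],0],[[0,0,0],[0,0,0],0],[[0,0,0],[0,0,0],0],[[0,0,0],[0,0,0],0]])

```text
clock: 10.18
tool_pos: [512.2, 315.2, 73.9]
ee_rot: [2.75, 1.52, 0.002]
ft_force: [-0.2, 0.3, 2.5]
grip_width: 21.1
grip_force: 58.8
```

```bash
python3 go.py
```

```text
clk 10.18 pos [512.2 315.2  73.9] yawy -32.1 tilt [0.001  0.0005] F [-0.2  0.3  2.5] T [0.02 0.08 0.01] w 21.1 q [0.38 0.3  1.87 0.   0.97 0.94]
```

The grip closed flat on 21 mm. Now I'll lift, turn to the slot direction and travel to above the stop screw.

In the tool's units: -20 mm is -4, -40 mm is -8.

Emit:
nudge_tcp(offsets=[[[0,0,-4],[0,0,0],0],[[0,0,-8],[0,0,0],0],[[0,0,-8],[0,0,0],0],[[0,0,-8],[0,0,0],0],[[0,0,0],[0,0,-0.178],0],[[0,0,0],[0,0,-0.178],0],[[0,0,0],[0,0,-0.178],0],[[0,0,0],[0,0,-0.178],0],[[0,0,0],[0,0,-0.178],0],[[0,0,0],[0,0,-0.178],0],[[0,0,0],[0,0,-0.178],0],[[0,0,0],[0,0,-0.178],0]])

```text
clock: 11.68
tool_pos: [511.5, 314.7, 213.9]
ee_rot: [-1.08, -2.95, 0.0]
ft_force: [-1.3, -0.3, -1.3]
grip_width: 21.6
grip_force: 58.5
```

Emit:
nudge_tcp(offsets=[[[-4,-4,0],[0,0,0],0],[[-7,-7,0],[0,0,0],0],[[-7,-7,0],[0,0,0],0],[[-7,-7,0],[0,0,0],0],[[-7,-7,0],[0,0,0],0],[[-7,-7,0],[0,0,0],0],[[-7,-7,0],[0,0,0],0],[[-3.72,-4.12,0],[0,0,0],0],[[0,0,4],[0,0,0],0],[[0,0,4],[0,0,0],0],[[0,0,2.8],[0,0,0],0],[[0,0,0],[0,0,0],0]])

```text
clock: 13.18
tool_pos: [536.8, -36.8, 158.3]
ee_rot: [-1.088, -2.944, 0.001]
ft_force: [0.6, 0.3, -1.3]
grip_width: 21.3
grip_force: 58.8
```

```bash
python3 go.py 538.5 -37 160 49.5
```

```text
clk 13.18 pos [536.8 -36.8 158.3] yawy 49.5 tilt [-0.0027  0.0006] F [ 0.6  0.3 -1.3] T [-0.01  0.01 -0.01] w 21.3 q [-0.26  0.06  1.98 -0.    1.11 -1.12]
delta in present axes [-1.4  0.9 -1.7] after turn [-1.4  0.9 -1.7] rotvec [-0.001 -0.002 -0.001]
```

Run:
```python
from h import *
s=cam('side');t=cam('top')
p=robot.observe()['tool_pos']; tip=np.array(p)-[0,0,70.9]; print('tip pred',tip.round(1),'px',proj(s,tip).round(1),proj(t,tip).round(1),'slot px',proj(s,[538.5,-37,69]).round(1))
r=lambda i,x,y,w,h,k:cv2.resize(i['pixels'][y:y+h,x:x+w,::-1],None,fx=k,fy=k,interpolation=cv2.INTER_CUBIC)
o=np.zeros((600,800,3),np.uint8);a=r(s,295,170,60,75,8);b=r(t,300,210,60,60,5)
o[:600,:480]=a;o[:300,490:790]=b;cv2.imwrite('pics/s1.png',np.clip(o*1.3,0,255).astype(np.uint8))
```

```text
tip pred [538.1 -37.1  89.1] px [333.1 212.3] [328.  246.5] slot px [332.9 218.7]
```

View pics/s1.png

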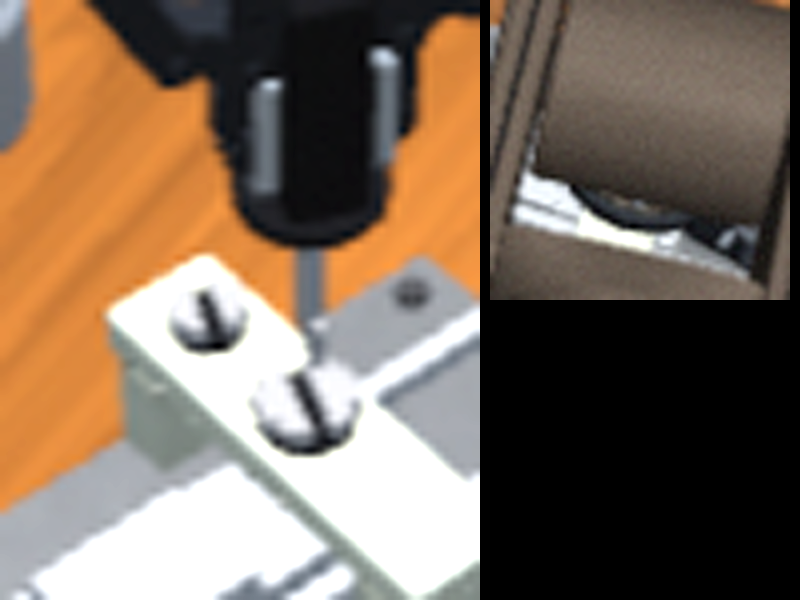

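The driver's blade stands just above the stop screw slot (side crop: blade at (315,340), slot centre at (308,400)) and looks edge-on and in line. I'll quantify the sideways offset from pixel profiles.

Run:
```python
from h import *
s=cam('side'); g=s['pixels'].astype(int).sum(2)//3
p=np.array(robot.observe()['tool_pos'])
for z in (128,115,100,92,89): print(z,proj(s,[*p[:2],z]).round(1))
for z in (69,): 
  for d in (-14,0,14): print('slot',d,proj(s,[538.5-.76*d,-37+.65*d,z]).round(1))
print('     ',*range(324,344))
for v in range(198,229): print(v,*g[v,324:344])
```

```text
128 [333.1 199.2]
115 [333.  203.7]
100 [333.  208.7]
92 [333.  211.3]
89 [333.  212.3]
slot -14 [330.8 214. ]
slot 0 [332.9 218.7]
slot 14 [335.  223.5]
      324 325 326 327 328 329 330 331 332 333 334 335 336 337 338 339 340 341 342 343
198 108 104 78 35 13 14 18 20 22 23 25 24 19 14 15 37 85 115 118 116
199 110 111 107 100 76 38 21 13 13 13 14 14 36 51 81 108 115 119 117 116
200 111 112 111 108 102 99 94 75 57 68 79 93 104 108 115 121 119 117 116 118
201 112 112 109 108 108 111 107 94 84 86 90 106 117 120 120 120 118 116 117 119
202 112 110 108 108 110 113 107 96 88 89 90 107 119 120 120 118 117 117 119 120
203 111 108 108 110 113 113 107 96 89 89 90 109 121 120 118 116 117 119 120 122
204 161 107 110 113 113 113 108 97 89 88 91 110 120 118 117 117 119 120 121 127
205 193 150 113 114 114 114 109 98 89 89 91 109 120 117 117 118 119 123 128 128
206 196 195 172 127 114 115 111 98 89 89 91 109 119 116 118 123 130 130 129 119
207 196 206 221 193 129 117 111 98 89 89 91 107 117 118 125 132 131 130 128 126
208 186 179 213 229 194 131 114 99 87 89 100 111 120 127 130 131 129 127 128 130

[... 934 characters left out ...]
95 195 189 133 31 69 153 195 195 178 137 188 209 139 102
221 234 231 184 154 196 195 196 196 159 71 46 114 176 195 182 139 189 231 215 169
222 234 235 208 153 155 165 185 195 189 133 32 97 169 178 137 158 219 234 233 220
223 223 233 203 119 100 127 172 186 185 158 71 57 101 113 83 175 233 235 234 232
224 162 214 228 183 84 70 101 116 116 104 60 31 65 75 86 191 234 234 235 234
225 119 161 212 227 173 53 53 64 78 72 39 24 30 80 177 227 234 235 235 235
226 112 121 158 210 226 200 128 60 52 30 39 85 174 220 227 233 234 234 235 234
227 124 112 121 149 207 230 224 218 218 218 220 222 229 233 233 234 234 235 235 235
228 188 136 111 117 143 201 231 234 234 234 234 234 233 233 234 234 234 235 235 235
```

The slot line slopes as predicted and the blade lies within about 0.5 mm of it sideways. Along the slot I'll shift about 1.5 mm, then lower it.

Emit:
nudge_tcp(offsets=[[[0.3,-0.06,1.2],[0,0,0],0],[[0,0,2],[0,0,0],0],[[0,0,0.5],[0,0,0],0],[[0,0,0.4],[0,0,0],0],[[0,0,0.4],[0,0,0],0],[[0,0,0],[0,0,0],0],[[0,0,0],[0,0,0],0]])

```text
clock: 14.2
tool_pos: [536.6, -36.4, 137.0]
ee_rot: [1.089, 2.947, 0.0]
ft_force: [0.5, 0.2, -1.1]
grip_width: 21.4
grip_force: 58.8
```

```bash
python3 go.py 537.2 -36 135.4 49.5
```

```text
clk 14.2 pos [536.6 -36.4 137. ] yawy 49.4 tilt [ 0.0003 -0.0001] F [ 0.5  0.2 -1.1] T [-0.05  0.03 -0.06] w 21.4 q [-0.26  0.08  1.99  0.    1.06 -1.12]
delta in present axes [-0.2  0.7  1.6] after turn [-0.2  0.7  1.6] rotvec [ 0.     0.    -0.001]
```

No contact force at tip z ≈ 66, so the blade is in the slot. I'll go a bit deeper and begin turning.

Units first: shifts go in units of 5 mm. So 1.5 mm is 0.3, 0.3 mm is 0.06.

Emit:
nudge_tcp(offsets=[[[0,0.06,0.3],[0,0,0],0],[[0,0,0],[0,0,0],0],[[0,0,0],[0,0,0.1],0],[[0,0,0],[0,0,0.1],0],[[0,0,0],[0,0,0.1],0],[[0,0,0],[0,0,0.1],0],[[0,0,0],[0,0,0],0]])

```text
clock: 15.08
tool_pos: [537.2, -35.8, 135.4]
ee_rot: [1.651, 2.672, 0.003]
ft_force: [2.4, 1.2, -2.2]
grip_width: 21.7
grip_force: 58.6
```

```bash
python3 go.py 537 -36 135.4 49.5
```

```text
clk 15.07 pos [537.2 -35.8 135.4] yawy 26.6 tilt [0.0019 0.0007] F [ 2.4  1.2 -2.2] T [ 0.34 -0.5   0.07] w 21.7 q [-0.26  0.09  1.99  0.    1.06 -0.72]
delta in present axes [-0.1 -0.3  0. ] after turn [ 0.  -0.3  0. ] rotvec [ 0.002  0.001 -0.4  ]
```

Emit:
nudge_tcp(offsets=[[[0,0,0],[0,0,0.1],0],[[0,0,0],[0,0,0.1],0],[[0,0,0],[0,0,0.1],0],[[0,0,0],[0,0,0.1],0],[[0,0,0],[0,0,0],0]])

```text
clock: 15.7
tool_pos: [537.9, -35.7, 135.6]
ee_rot: [2.147, 2.291, 0.005]
ft_force: [4.5, 2.8, -4.3]
grip_width: 21.3
grip_force: 58.4
```

```bash
python3 go.py 537 -36 135.4 49.5
```

Run:
```python
from m import *
s=cam('side');g=s['pixels'].astype(int).sum(2)//3
print('     ',*range(320,346))
for v in range(200,229): print(v,*g[v,320:346])
```

```text
clk 15.7 pos [537.9 -35.7 135.6] yawy 3.7 tilt [0.004 0.001] F [ 4.5  2.8 -4.3] T [ 0.68 -1.16  0.01] w 21.3 q [-0.26  0.09  1.99  0.    1.06 -0.32]
delta in present axes [-0.2 -0.9  0.1] after turn [ 0.5 -0.8  0.2] rotvec [ 0.004  0.001 -0.799]
      320 321 322 323 324 325 326 327 328 329 330 331 332 333 334 335 336 337 338 339 340 341 342 343 344 345
200 107 107 107 84 35 22 13 10 11 11 11 11 11 11 11 20 60 84 84 59 17 17 23 84 119 121
201 119 122 110 85 35 22 13 11 11 10 11 10 11 10 11 21 60 84 84 78 56 29 24 84 120 121
202 223 200 143 92 49 21 13 10 10 10 10 9 12 10 1
[... 1964 characters left out ...]
87 110 142 176 165 105 71 111 174 194 186 159 137 169 220 234 233 219 172 130
223 105 109 121 175 222 232 198 107 109 130 121 81 57 138 181 175 163 126 88 178 232 234 234 232 225 194
224 100 105 109 119 161 213 227 175 69 82 79 45 40 89 116 111 102 71 95 195 233 234 234 234 233 229
225 105 114 112 109 120 160 211 226 170 53 38 26 34 60 76 63 44 78 177 227 233 234 234 234 233 233
226 120 129 124 112 111 121 156 209 226 199 126 54 41 26 49 89 174 219 226 232 233 234 234 234 233 233
227 131 133 131 132 124 111 120 149 205 229 223 217 217 217 219 221 228 233 233 233 234 234 234 234 233 233
228 135 143 162 191 187 136 111 116 141 200 231 233 233 234 234 233 233 233 233 233 234 234 234 234 234 234
```

The screw turns with the blade. There's a slight side force (+x,+y), so I'll ease that way and keep turning.

In the tool's units: 1 mm is 0.2, 0.6 mm is 0.12.

Emit:
nudge_tcp(offsets=[[[0.12,0.2,0],[0,0,0],0],[[0,0,0],[0,0,0.1],0],[[0,0,0],[0,0,0.1],0],[[0,0,0],[0,0,0.1],0],[[0,0,0],[0,0,0.1],0],[[0,0,0],[0,0,0],0]])

```text
clock: 16.5
tool_pos: [538.9, -35.7, 135.6]
ee_rot: [2.559, 1.817, 0.005]
ft_force: [5.4, 2.5, -4.6]
grip_width: 21.4
grip_force: 58.4
```

```bash
python3 go.py
```

```text
clk 16.5 pos [538.9 -35.7 135.6] yawy -19.2 tilt [ 0.004  -0.0006] F [ 5.4  2.5 -4.6] T [ 0.3  -1.24  0.03] w 21.4 q [-0.25  0.09  1.99  0.    1.06  0.08]
```

In the tool's units: 1.2 mm is 0.24, 0.9 mm is 0.18.

Emit:
nudge_tcp(offsets=[[[0.18,0.24,0],[0,0,0],0],[[0,0,0],[0,0,0.1],0],[[0,0,0],[0,0,0.1],0],[[0,0,0],[0,0,0.1],0],[[0,0,0],[0,0,0.1],0],[[0,0,0],[0,0,0],0]])

```text
clock: 17.25
tool_pos: [539.9, -35.8, 135.6]
ee_rot: [2.869, 1.274, 0.002]
ft_force: [4.6, -1.4, -4.3]
grip_width: 21.5
grip_force: 58.5
```

```bash
python3 go.py
```

```text
clk 17.25 pos [539.9 -35.8 135.6] yawy -42.1 tilt [ 0.0026 -0.002 ] F [ 4.6 -1.4 -4.3] T [-0.21 -1.23  0.12] w 21.5 q [-0.25  0.09  1.99 -0.    1.06  0.48]
```

Emit:
nudge_tcp(offsets=[[[0.06,0.1,0],[0,0,0.1],0],[[0,0,0],[0,0,0.1],0],[[0,0,0],[0,0,0],0],[[0,0,0],[0,0,0],0]])

```text
clock: 17.75
tool_pos: [540.4, -36.1, 135.6]
ee_rot: [2.98, 0.984, 0.002]
ft_force: [4.6, -2.4, -3.8]
grip_width: 21.1
grip_force: 58.6
```

```bash
python3 go.py
```

```text
clk 17.75 pos [540.4 -36.1 135.6] yawy -53.5 tilt [ 0.0022 -0.0023] F [ 4.6 -2.4 -3.8] T [-0.43 -1.19  0.06] w 21.1 q [-0.25  0.09  1.99 -0.    1.06  0.68]
```

In the tool's units: -40 mm is -8, 40 mm is 8.

Emit:
nudge_tcp(offsets=[[[0,0.1,0],[0,0,-0.07],0],[[0,0,-1],[0,0,0],0],[[0,0,-2],[0,0,0],0],[[0,0,-4],[0,0,0],0],[[0,0,-4],[0,0,0],0],[[8,-8,0],[0,0,0],0],[[8,-8,0],[0,0,0],0],[[8,-8,0],[0,0,0],0],[[4,-4,0],[0,0,0],0],[[0,0,0],[0,0,0],0]])

```text
clock: 19.0
tool_pos: [554.9, 163.7, 190.7]
ee_rot: [-2.946, -1.088, 0.004]
ft_force: [0.3, -0.2, -0.6]
grip_width: 21.4
grip_force: 59.3
```

```bash
python3 go.py
```

Run:
```python
from m import *
t=cam('top'); screws(t,300,205,60,80)
s=cam('side'); g=s['pixels'].astype(int).sum(2)//3
print('     ',*range(314,344))
for v in range(203,229): print(v,*g[v,314:344])
```

```text
clk 19.0 pos [554.9 163.7 190.7] yawy -49.5 tilt [-0.0024 -0.0002] F [ 0.3 -0.2 -0.6] T [-0.06  0.04 -0.02] w 21.4 q [0.11 0.11 1.85 0.   1.18 0.97]
bridge [[311.5, 271.2], [328.5, 218.3], [343.6, 223.1], [326.6, 276.1]]
screw area 1799 px [327.6 246.9] P [539.  -37.1  69. ] slotc [539.5 -37. ] ang 53.4 sd [1.2 7.2] 298
screw area 984 px [333.  229.7] P [578.6 -50.6  69. ] slotc [578.2 -50. ] ang 139.3 sd [1.2 5.4] 225
      314 315 316 317 318 319 320 321 322 323 324 325 326 327 328 329 330 331 332 333 334 335 336 337 338 339 340 341 342 343
203 112 114 135 192 223 230 234 232 207 147 113 110 110 112 115 115 115 116 117 118 119 121 123 122 120 119 119 120 122 124
204 135 159 199 227 232 233 223 216 223 210 163 109 112 115 116 115 115 118 119 119 122 123 122 121 119 119 121 123 123 129
205 202 225 226 220 223 233 218 194 204 208 196 152 114 116 115 115 118 119 120 120 123 123 121 120 118 119 121 124 130 130
206 229 225 208 202 193 167 120 156 198 1
[... 2055 characters left out ...]
2 105 107 111 124 179 225 235 200 91 90 140 168 169 179 198 198 180 159 143 97 173 232 236 236 234
224 104 102 101 100 100 100 103 108 111 122 165 216 230 177 65 86 106 109 121 148 143 114 104 98 113 199 235 236 236 235
225 103 102 100 100 100 100 107 117 115 111 122 163 215 229 174 60 59 62 77 98 98 76 53 87 183 230 235 236 237 236
226 104 101 100 99 100 107 123 132 126 115 113 123 160 212 228 203 130 60 53 44 59 93 178 222 230 235 235 236 236 236
227 107 101 100 107 121 130 134 135 134 135 126 113 122 152 209 232 226 221 221 221 222 224 231 235 235 235 236 236 236 236
228 122 109 115 127 134 137 137 146 165 194 190 138 113 119 145 204 233 235 235 236 236 235 235 235 235 235 236 236 236 236
```

The stop screw slot is now at 53.4°, which makes the turn 1.506 rad, so it needs about 0.2 more. I'll cross-check in the side view and compute the way back.

Run:
```python
from h import *
s=cam('side')
a=onz(s,337,217.9,69);b=onz(s,328,220.6,69);d=a-b;print(a,b,np.degrees(np.arctan2(d[1],d[0]))%180)
a=onz(s,331.9,217,69);b=onz(s,334.1,222,69);d=a-b;print('initial',np.degrees(np.arctan2(d[1],d[0]))%180)
```

```bash
python3 go.py 541 -36.6 190 -48
```

```text
[532.23862635 -43.42553726  69.        ] [544.54306689 -27.16414545  69.        ] 52.88644983751638
initial 139.38081443141513
clk 19.15 pos [555.5 161.1 190.5] yawy -49.7 tilt [-0.0013 -0.0006] F [ 0.   0.8 -2. ] T [ 0.02 -0.02 -0.02] w 21.2 q [ 0.11  0.11  1.86 -0.    1.17  0.97]
delta in present axes [-139.   141.3    0.6] after turn [-143.1  137.2    0.5] rotvec [-0.     0.001 -0.03 ]
```

Both views agree: the turn is about 1.51 rad. Back in for 0.2 more.

In the tool's units: -36 mm is -7.2, 35.2 mm is 7.04.

Emit:
nudge_tcp(offsets=[[[0,0,0],[0,0,-0.03],0],[[-7.2,6.8,0],[0,0,0],0],[[-7.2,6.8,0],[0,0,0],0],[[-7.2,6.8,0],[0,0,0],0],[[-7.02,7.04,0],[0,0,0],0],[[0,0,4],[0,0,0],0],[[0,0,3],[0,0,0],0],[[0,0,0],[0,0,0],0]])

```text
clock: 20.15
tool_pos: [540.3, -35.7, 153.5]
ee_rot: [-2.93, -1.126, 0.005]
ft_force: [0.4, 0.1, -1.6]
grip_width: 21.4
grip_force: 59.3
```

```bash
python3 go.py 541 -36.6 135.5 -48
```

```text
clk 20.15 pos [540.3 -35.7 153.5] yawy -47.9 tilt [-0.004  0.001] F [ 0.4  0.1 -1.6] T [ 0.01 -0.02  0.02] w 21.4 q [-0.25  0.07  1.97 -0.    1.1   0.58]
delta in present axes [ 0.   1.2 18. ] after turn [-0.   1.1 18. ] rotvec [-0.003  0.002  0.001]
```

Emit:
nudge_tcp(offsets=[[[0,0.2,2],[0,0,0],0],[[0,0,0.6],[0,0,0],0],[[0,0,0.4],[0,0,0],0],[[0,0,0.3],[0,0,0],0],[[0,0,0.2],[0,0,0],0],[[0,0,0],[0,0,0],0]])

```text
clock: 20.9
tool_pos: [542.8, -36.6, 139.2]
ee_rot: [2.932, 1.127, 0.001]
ft_force: [-2.3, 0.8, 4.6]
grip_width: 21.1
grip_force: 60.1
```

```bash
python3 go.py 541 -36.6 135.5 -48
```

```text
clk 20.9 pos [542.8 -36.6 139.2] yawy -48.0 tilt [0.0009 0.0001] F [-2.3  0.8  4.6] T [0.25 0.44 0.03] w 21.1 q [-0.25  0.09  1.98  0.    1.07  0.58]
delta in present axes [-1.3 -1.2  3.7] after turn [-1.3 -1.2  3.7] rotvec [ 0.001 -0.001  0.001]
```

Emit:
nudge_tcp(offsets=[[[-0.14,-0.16,-0.3],[0,0,0],0],[[-0.12,-0.12,0],[0,0,0],0],[[0,0,0.2],[0,0,0],0],[[0,0,0.3],[0,0,0],0],[[0,0,0.2],[0,0,0],0],[[0,0,0],[0,0,0],0]])

```text
clock: 21.65
tool_pos: [540.4, -36.6, 135.6]
ee_rot: [2.932, 1.127, -0.0]
ft_force: [0.9, -0.4, -1.3]
grip_width: 21.2
grip_force: 59.2
```

```bash
python3 go.py 541 -36.6 135.5 -48
```

```text
clk 21.65 pos [540.4 -36.6 135.6] yawy -48.0 tilt [ 0.0001 -0.0002] F [ 0.9 -0.4 -1.3] T [-0.07 -0.14 -0.01] w 21.2 q [-0.25  0.09  1.98 -0.    1.06  0.58]
delta in present axes [0.4 0.4 0.1] after turn [0.4 0.4 0.1] rotvec [0.    0.    0.001]
```

The blade is back in. Now the remaining turn.

Emit:
nudge_tcp(offsets=[[[0,0.06,0],[0,0,0.1],0],[[0,0.06,0],[0,0,0.1],0],[[0,0.04,0],[0,0,0.06],0],[[0,0,0],[0,0,0.05],0],[[0,0,0],[0,0,0],0],[[0,0,0],[0,0,0],0]])

```text
clock: 22.4
tool_pos: [541.0, -37.1, 136.2]
ee_rot: [3.071, 0.662, 0.0]
ft_force: [-1.8, 0.8, 2.6]
grip_width: 21.5
grip_force: 59.6
```

```bash
python3 go.py
```

```text
clk 22.4 pos [541.  -37.1 136.2] yawy -65.7 tilt [ 0. -0.] F [-1.8  0.8  2.6] T [0.01 0.24 0.05] w 21.5 q [-0.26  0.1   1.98 -0.    1.06  0.89]
```

Emit:
nudge_tcp(offsets=[[[0,0,0],[0,0,-0.07],0],[[0,0,-1],[0,0,0],0],[[0,0,-2],[0,0,0],0],[[0,0,-4],[0,0,0],0],[[0,0,-4],[0,0,0],0],[[7,-10,0],[0,0,0],0],[[7,-10,0],[0,0,0],0],[[7,-10,0],[0,0,0],0],[[2,-4,0],[0,0,0],0],[[0,0,0],[0,0,0],0]])

```text
clock: 23.65
tool_pos: [561.4, 168.8, 191.4]
ee_rot: [-3.045, -0.772, -0.0]
ft_force: [0.5, -0.4, -1.2]
grip_width: 21.6
grip_force: 59.3
```

```bash
python3 go.py 541 -36.6 190 -48
```

Run:
```python
from m import *
t=cam('top'); screws(t,300,205,60,80)
```

```text
clk 23.65 pos [561.4 168.8 191.4] yawy -61.6 tilt [0.0003 0.0001] F [ 0.5 -0.4 -1.2] T [-0.06  0.02 -0.03] w 21.6 q [0.12 0.13 1.84 0.   1.18 1.19]
delta in present axes [-115.7  170.9    1.3] after turn [-152.6  139.     1.4] rotvec [ 0.    -0.    -0.237]
bridge [[311.5, 271.2], [328.5, 218.3], [343.7, 223.2], [326.6, 276.1]]
screw area 1759 px [327.6 246.9] P [539.  -37.1  69. ] slotc [539.6 -36.9] ang 49.7 sd [1.2 7.1] 306
screw area 998 px [333.  229.7] P [578.5 -50.5  69. ] slotc [578.1 -50. ] ang 139.1 sd [1.2 5.4] 224
```

The stop screw is at about 1.57 rad and the blade lagged by more than its play. I'll check how the driver sits in the hand, in one picture with the expected blade corners marked.

Run:
```python
from h import *
from scipy.spatial.transform import Rotation as Ro
s=cam('side');o=robot.observe();p=np.array(o['tool_pos']);R=Ro.from_rotvec(o['ee_rot']).as_matrix()
u=R[:,0];n=R[:,1]
pts={}
for z in(0,3,20): 
  for d in(-8,8): pts[z,d]=proj(s,p+u*d+[0,0,z-70.9])
ax=[proj(s,p+[0,0,z-70.9]) for z in(0,57)]
x0,y0=np.array(ax[0]).astype(int)-[38,52]
k=8
im=cv2.resize(s['pixels'][y0:y0+72,x0:x0+96,::-1],None,fx=k,fy=k,interpolation=cv2.INTER_CUBIC)
for q in list(pts.values())+ax:
    a=tuple(((np.array(q)-[x0,y0]+.5)*k).astype(int)); cv2.circle(im,a,3,(0,0,255),-1)
print(x0,y0,{k_:((v-[x0,y0]+.5)*k).round().tolist() for k_,v in pts.items()},[((v-[x0,y0]+.5)*k).round() for v in ax],p,np.degrees(np.arctan2(u[1],u[0])))
cv2.imwrite('pics/dr.png',im)
```

```text
225 215 {(0, -8): [345.0, 428.0], (0, 8): [275.0, 425.0], (3, -8): [344.0, 421.0], (3, 8): [273.0, 418.0], (20, -8): [335.0, 376.0], (20, 8): [263.0, 373.0]} [array([310., 427.]), array([277., 272.])] [561.58882018 166.7638632  191.17466694] 28.29079207754631
```

View pics/dr.png

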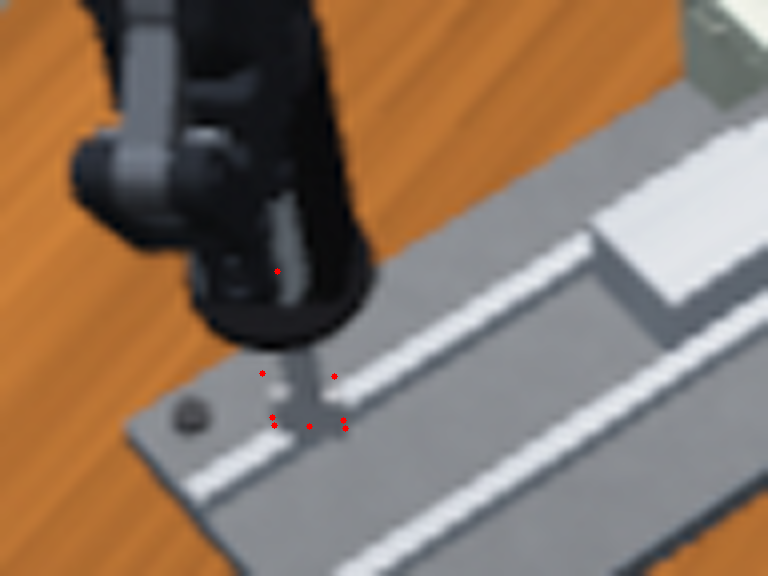

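The blade's bottom edge (about (298,446) to (345,430)) slopes relative to the expected corners (275,425) and (345,428), which suggests the driver has yawed in the grip. I'll quantify from pixel values.

Run:
```python
from h import *
s=cam('side'); x0,y0=225,215
g=s['pixels'].astype(int).sum(2)//3
print('    ',*range(256,274))
for v in range(256,275): print(v,*g[v,256:274])
z=120.3
f=lambda a:onz(s,(a[0]+.5)/8-.5+x0,(a[1]+.5)/8-.5+y0,z)
a,b=f((345,430)),f((298,446));d=a-b;print(a.round(1),b.round(1),np.linalg.norm(d),np.degrees(np.arctan2(d[1],d[0]))%180)
```

```text
256 257 258 259 260 261 262 263 264 265 266 267 268 269 270 271 272 273
256 27 28 29 29 28 25 23 21 15 15 41 97 135 144 143 143 143 143
257 15 16 16 17 16 14 14 13 41 95 127 136 143 143 143 142 142 142
258 92 69 33 43 46 51 60 66 97 129 142 142 143 143 143 143 142 142
259 134 132 128 123 101 86 89 86 102 131 142 144 144 143 143 142 161 194
260 142 142 142 141 119 92 93 88 100 130 144 143 142 141 150 177 205 218
261 141 141 141 141 123 97 94 90 90 120 143 143 142 159 195 215 220 221
262 140 140 140 141 128 103 94 91 87 118 143 161 193 211 218 221 213 191
263 140 139 146 173 167 117 92 92 88 125 168 193 214 221 221 203 157 120
264 140 140 145 155 155 123 92 93 88 122 165 165 189 204 161 127 107 106
265 142 142 134 117 108 100 93 93 93 100 112 109 144 152 107 98 107 126
266 142 142 141 119 94 94 93 94 94 95 93 93 103 106 106 124 134 139
267 141 142 142 121 94 94 94 94 94 94 94 94 99 110 126 139 140 140
268 141 142 159 163 126 94 94 93 94 93 94 94 110 131 139 141 140 141
269 159 192 211 212 207 181 138 110 96 105 118 122 130 140 140 140 141 141
270 195 217 220 220 202 152 110 102 107 125 137 138 139 140 140 140 141 140
271 217 220 203 160 127 108 107 125 136 140 141 140 139 139 140 141 141 141
272 220 202 151 107 98 106 127 141 143 143 141 140 139 139 139 140 141 140
273 160 127 108 107 124 135 138 142 142 141 140 139 139 139 139 140 140 141
274 107 102 115 129 136 139 140 141 141 140 139 139 139 138 138 139 140 141
[554.1 163.4 120.3] [560.5 172.4 120.3] 11.02465743776427 54.53212932594877
```

The driver's yaw in the hand is sound, and its axis sits about 1.7 mm behind the TCP along tool x. I'll re-enter, allow for that, and turn a little more.

```bash
python3 go.py 540.4 -36.1 190 -55
```

```text
clk 23.8 pos [561.6 166.3 191.1] yawy -61.8 tilt [ 0.0001 -0.0003] F [-1.2  0.2 -1.2] T [-0.07  0.04  0.03] w 21.4 q [ 0.11  0.13  1.84 -0.    1.18  1.19]
delta in present axes [-114.5  168.2    1.1] after turn [-133.5  153.6    1.1] rotvec [ 0.     0.    -0.118]
```

In the tool's units: 38.5 mm is 7.7, 38.1 mm is 7.62.

Emit:
nudge_tcp(offsets=[[[0,0,0],[0,0,-0.118],0],[[-6.7,7.7,0],[0,0,0],0],[[-6.7,7.7,0],[0,0,0],0],[[-6.7,7.7,0],[0,0,0],0],[[-6.6,7.62,0],[0,0,0],0],[[0,0,4],[0,0,0],0],[[0,0,3],[0,0,0],0],[[0,0,0],[0,0,0],0],[[0,0,0],[0,0,0],0],[[0,0,0],[0,0,0],0]])

```text
clock: 25.05
tool_pos: [541.1, -35.0, 156.7]
ee_rot: [2.995, 0.947, 0.002]
ft_force: [-1.0, -0.3, -1.2]
grip_width: 21.5
grip_force: 59.3
```

```bash
python3 go.py 540.4 -36.1 142 -55
```

```text
clk 25.05 pos [541.1 -35.  156.7] yawy -54.9 tilt [ 0.0015 -0.0004] F [-1.  -0.3 -1.2] T [-0.01 -0.03 -0.03] w 21.5 q [-0.25  0.07  1.97 -0.    1.1   0.71]
delta in present axes [-1.2  0.5 14.7] after turn [-1.2  0.5 14.7] rotvec [ 0.001 -0.001  0.002]
```

Emit:
nudge_tcp(offsets=[[[-0.24,0.1,2],[0,0,0],0],[[0,0,1.2],[0,0,0],0],[[0,0,0.4],[0,0,0],0],[[0,0,0.4],[0,0,0],0],[[0,0,0.2],[0,0,0],0],[[0,0,0],[0,0,0],0],[[0,0,0],[0,0,0],0]])

```text
clock: 25.92
tool_pos: [540.4, -36.7, 135.0]
ee_rot: [2.995, 0.946, 0.003]
ft_force: [1.9, -0.6, 0.9]
grip_width: 21.2
grip_force: 59.6
```

```bash
python3 go.py 540.4 -36.1 135 -55
```

```text
clk 25.93 pos [540.4 -36.7 135. ] yawy -54.9 tilt [ 0.0019 -0.0005] F [ 1.9 -0.6  0.9] T [-0.05 -0.49  0.05] w 21.2 q [-0.26  0.09  1.99 -0.    1.06  0.7 ]
delta in present axes [ 0.3 -0.5 -0. ] after turn [ 0.3 -0.5 -0. ] rotvec [ 0.002 -0.001  0.001]
```

Emit:
nudge_tcp(offsets=[[[0,0,0],[0,0,0.08],0],[[0,0,0],[0,0,0.08],0],[[0,0,0],[0,0,0.07],0],[[0,0,0],[0,0,0.06],0],[[0,0,0],[0,0,0],0],[[0,0,0],[0,0,0],0]])

```text
clock: 26.68
tool_pos: [540.5, -37.0, 135.1]
ee_rot: [3.099, 0.505, 0.003]
ft_force: [4.5, -2.7, -1.4]
grip_width: 21.2
grip_force: 59.4
```

```bash
python3 go.py
```

```text
clk 26.68 pos [540.5 -37.  135.1] yawy -71.5 tilt [ 0.0021 -0.0014] F [ 4.5 -2.7 -1.4] T [-0.63 -0.88  0.23] w 21.2 q [-0.26  0.09  1.99 -0.    1.06  0.99]
```

Emit:
nudge_tcp(offsets=[[[0,0,0],[0,0,-0.05],0],[[0,0,0],[0,0,0],0],[[0,0,-1],[0,0,0],0],[[0,0,-2],[0,0,0],0],[[0,0,-4],[0,0,0],0],[[0,0,-4],[0,0,0],0],[[6,-10.4,0],[0,0,0],0],[[6,-10.4,0],[0,0,0],0],[[6,-10.4,0],[0,0,0],0],[[0,-4,0],[0,0,0],0],[[0,0,0],[0,0,0],0]])

```text
clock: 28.05
tool_pos: [557.8, 161.4, 189.0]
ee_rot: [-3.086, -0.584, 0.006]
ft_force: [-0.5, 0.7, -1.0]
grip_width: 21.4
grip_force: 60.3
```

```bash
python3 go.py 540.4 -36.1 142 -55
```

Run:
```python
from m import *
t=cam('top'); screws(t,300,205,60,80)
```

```text
clk 28.05 pos [557.8 161.4 189. ] yawy -68.6 tilt [-0.0042 -0.0001] F [-0.5  0.7 -1. ] T [ 0.03 -0.03 -0.  ] w 21.4 q [0.11 0.12 1.85 0.   1.18 1.3 ]
delta in present axes [-88.1 177.6  47.1] after turn [-127.5  151.8   47. ] rotvec [-0.002  0.004 -0.237]
bridge [[311.5, 271.2], [328.5, 218.3], [343.7, 223.1], [326.7, 276.1]]
screw area 1781 px [327.6 246.8] P [539.3 -37.   69. ] slotc [539.7 -37. ] ang 49.8 sd [1.2 7.2] 312
screw area 1008 px [333.  229.7] P [578.6 -50.6  69. ] slotc [578.1 -50. ] ang 139.1 sd [1.2 5.4] 224
```

The slot has stayed at 49.8° over two attempts, with torque at 0.23 Nm. A blade pushed past its play would have moved a free screw, so the screw is meeting the solid foot. That means it did not start at 0: in the gate frame both slots started about 0.38 rad from the x axis. Before correcting, I'll test it by the torque needed to turn it backwards, averaging several readings.

Create tz.py:
```python
from h import *
L=[]
for _ in range(8): robot.camera('side'); o=robot.observe(); L.append([*o['torque'],*o['ft_force']])
print('T,F mean',np.mean(L,0).round(3),'sem',(np.std(L,0)/8**.5).round(3))
```

```bash
python3 tz.py; python3 go.py 540.2 -35.8 190 -40.5
```

```text
T,F mean [ 0.    -0.005 -0.004  0.071  0.006 -0.729] sem [0.006 0.007 0.01  0.146 0.075 0.157]
clk 28.5 pos [559.8 159.4 189.8] yawy -68.8 tilt [-0.0001  0.    ] F [ 0.3 -0.3 -1.8] T [ 0.01 -0.02  0.06] w 21.3 q [0.1  0.12 1.85 0.   1.17 1.3 ]
delta in present axes [-89.  174.9  -0.2] after turn [-161.2  111.9   -0.2] rotvec [-0.     0.    -0.494]
```

Emit:
nudge_tcp(offsets=[[[-4.4,8.74,0],[0,0,0],0],[[-4.4,8.74,0],[0,0,0],0],[[-4.4,8.74,0],[0,0,0],0],[[-4.6,8.76,0],[0,0,-0.15],0],[[0,0,3],[0,0,-0.17],0],[[0,0,3],[0,0,-0.174],0],[[0,0,0],[0,0,0],0],[[0,0,0],[0,0,0],0]])

```text
clock: 29.5
tool_pos: [540.7, -35.2, 160.5]
ee_rot: [2.853, 1.314, 0.001]
ft_force: [0.0, 0.2, -0.8]
grip_width: 21.3
grip_force: 60.3
```

```bash
python3 go.py 540.2 -35.8 142 -40.5
```

```text
clk 29.5 pos [540.7 -35.2 160.5] yawy -40.5 tilt [ 0.0009 -0.0002] F [ 0.   0.2 -0.8] T [-0.05 -0.01 -0.05] w 21.3 q [-0.25  0.06  1.97  0.    1.11  0.46]
delta in present axes [-0.8 -0.  18.5] after turn [-0.8  0.  18.5] rotvec [ 0.001 -0.    -0.001]
```

In the tool's units: 10 mm is 2, 7 mm is 1.4.

Emit:
nudge_tcp(offsets=[[[-0.08,0,2],[0,0,0],0],[[0,0,1.4],[0,0,0],0],[[0,0,0.8],[0,0,0],0],[[0,0,0.8],[0,0,0],0],[[0,0,0],[0,0,0],0],[[0,0,0],[0,0,0],0]])

```text
clock: 30.25
tool_pos: [540.2, -35.4, 135.0]
ee_rot: [2.852, 1.318, 0.0]
ft_force: [-0.2, 0.3, -0.5]
grip_width: 21.1
grip_force: 60.3
```

```bash
python3 go.py 540.2 -35.8 135 -40.5; python3 tz.py
```

```text
clk 30.25 pos [540.2 -35.4 135. ] yawy -40.4 tilt [ 0.0002 -0.    ] F [-0.2  0.3 -0.5] T [ 0.04  0.05 -0.05] w 21.1 q [-0.25  0.09  1.99  0.    1.06  0.45]
delta in present axes [-0.3  0.3 -0. ] after turn [-0.3  0.3 -0. ] rotvec [ 0.    -0.     0.002]
T,F mean [-0.002  0.015 -0.017  0.377  0.238 -1.151] sem [0.01  0.008 0.01  0.256 0.131 0.197]
```

Emit:
nudge_tcp(offsets=[[[0,0,0],[0,0,-0.1],0],[[0,0,0],[0,0,-0.1],0],[[0,0,0],[0,0,-0.05],0],[[0,0,0],[0,0,0],0]])

```text
clock: 31.15
tool_pos: [540.3, -35.5, 134.9]
ee_rot: [2.665, 1.662, 0.001]
ft_force: [0.1, 0.1, -1.9]
grip_width: 21.3
grip_force: 60.2
```

```bash
python3 tz.py
```

```text
T,F mean [-0.083 -0.213 -0.024  0.986 -0.139 -0.978] sem [0.007 0.014 0.006 0.196 0.122 0.204]
```

Emit:
nudge_tcp(offsets=[[[0,0,0],[0,0,-0.05],0],[[0,0,0],[0,0,0],0]])

```text
clock: 31.8
tool_pos: [540.2, -35.4, 135.0]
ee_rot: [2.623, 1.728, 0.001]
ft_force: [1.2, 0.4, -0.0]
grip_width: 21.6
grip_force: 60.3
```

```bash
python3 tz.py;python3 go.py 540.2 -35.8 135 -40.5
```

```text
T,F mean [-0.054 -0.29  -0.023  0.887 -0.574 -0.949] sem [0.012 0.009 0.008 0.112 0.114 0.086]
clk 32.2 pos [540.2 -35.4 134.9] yawy -23.2 tilt [ 0.0003 -0.0001] F [ 1.4 -0.8 -0.7] T [-0.11 -0.3  -0.02] w 21.4 q [-0.25  0.09  1.99  0.    1.06  0.15]
delta in present axes [-0.4  0.2 -0.1] after turn [-0.3  0.3 -0.1] rotvec [ 0.    -0.     0.302]
```

Backward turning takes almost no torque (≈0.01 Nm, against 0.05 for a free screw), so the spring was fully loaded and the screw sat at or past 1.9. So the offset of about 0.38 rad at the start is real, and I want the slot near 61° (J ≈ 1.74). I'll lift and measure.

Emit:
nudge_tcp(offsets=[[[0,0,0],[0,0,0.05],0],[[0,0,-1],[0,0,0],0],[[0,0,-2],[0,0,0],0],[[0,0,-3],[0,0,0],0],[[0,0,-2],[0,0,0],0],[[0,0,0],[0,0,0],0]])

```text
clock: 32.95
tool_pos: [540.9, -35.5, 176.6]
ee_rot: [2.663, 1.662, 0.003]
ft_force: [-0.7, -0.3, -1.0]
grip_width: 21.3
grip_force: 60.3
```

```bash
python3 go.py 540.2 -35.8 142 -30
```

Create ss.py:
```python
from h import *
s=cam('side');g=s['pixels'].astype(int).sum(2)//3
P=[]
c=proj(s,[538.3,-36,69]); print(c)
for v in range(213,226):
    for u in range(322,345):
        q=onz(s,u,v,69)
        if np.hypot(*(q[:2]-[537.2,-34.9]))<11.5 and g[v,u]<150: P.append([*q[:2],180-g[v,u]])
P=np.array(P); w=P[:,2]; m=np.average(P[:,:2],axis=0,weights=w); C=np.cov(P[:,:2].T,aweights=w)
e,V=np.linalg.eigh(C); a=V[:,1]; print('slot',m.round(1),np.degrees(np.arctan2(a[1],a[0]))%180,np.sqrt(e).round(1))
print('     ',*range(322,344))
for v in range(212,228): print(v,*g[v,322:344])
```

```bash
python3 ss.py
```

```text
clk 32.95 pos [540.9 -35.5 176.6] yawy -26.1 tilt [ 0.0029 -0.0007] F [-0.7 -0.3 -1. ] T [-0.01 -0.02 -0.04] w 21.3 q [-0.25  0.04  1.96  0.    1.14  0.2 ]
delta in present axes [-0.6 -0.6 34.6] after turn [-0.6 -0.5 34.6] rotvec [ 0.003 -0.001  0.069]
[332.7203921 219.0481207]
slot [538.8 -35.9] 57.651769517370255 [1.6 6.7]
      322 323 324 325 326 327 328 329 330 331 332 333 334 335 336 337 338 339 340 341 342 343
212 31 45 86 183 231 233 232 231 232 229 206 154 129 130 130 129 129 128 128 128 129 129
213 17 73 177 228 233 233 232 232 232 233 227 210 171 130 131 130 129 129 129 129 130 130
214 216 219 227 233 233 233 234 232 226 215 204 209 200 169 145 130 130 129 128 129 129 130
215 233 233 233 233 234 224 206 205 202 198 194 197 196 191 180 164 143 128 129 129 148 183
216 233 233 233 233 233 203 170 195 194 194 194 194 194 194 176 153 142 127 129 147 185 209
217 233 233 233 232 228 205 188 194 194 194 194 185 166 139 111 117 152 167 182 202 20
[... 196 characters left out ...]
 233 233 197 119 111 97 80 102 119 144 180 186 190 194 194 179 202 207 137 101
221 226 233 233 233 196 94 105 119 143 180 183 187 194 194 194 185 151 143 207 231 214 167
222 179 224 233 234 190 67 133 183 187 194 194 194 194 194 194 192 157 161 221 234 233 219
223 121 175 222 232 197 85 94 135 168 177 164 184 194 177 155 139 98 176 232 234 234 232
224 108 119 161 212 227 173 67 77 100 111 104 132 139 112 101 94 110 195 233 234 234 233
225 112 108 119 158 211 226 170 49 62 74 60 82 94 73 51 85 180 227 233 234 234 234
226 123 112 111 121 156 209 226 199 128 63 44 42 62 91 174 219 226 232 233 234 234 234
227 130 132 123 111 119 149 205 229 223 217 216 217 219 221 228 233 233 233 233 234 234 234
```

The slot is now at about 55–57°. I'll turn back about 6° more, then step aside for an exact reading.

In the tool's units: 12 mm is 2.4, 8 mm is 1.6.

Emit:
nudge_tcp(offsets=[[[-0.12,-0.08,2.4],[0,0,0],0],[[0,0,3],[0,0,0],0],[[0,0,1.6],[0,0,0],0],[[0,0,1.2],[0,0,0],0],[[0,0,0],[0,0,0],0],[[0,0,0],[0,0,0],0]])

```text
clock: 33.75
tool_pos: [539.8, -35.8, 133.8]
ee_rot: [2.665, 1.663, 0.001]
ft_force: [0.8, -0.3, 2.8]
grip_width: 21.6
grip_force: 60.8
```

```bash
python3 go.py 540.2 -35.8 135 -17
```

```text
clk 33.75 pos [539.8 -35.8 133.8] yawy -26.1 tilt [ 0.0008 -0.0002] F [ 0.8 -0.3  2.8] T [-0.02 -0.12  0.  ] w 21.6 q [-0.25  0.1   1.99  0.    1.06  0.2 ]
delta in present axes [ 0.2  0.3 -1.2] after turn [ 0.2  0.3 -1.2] rotvec [ 0.001 -0.    -0.158]
```

Emit:
nudge_tcp(offsets=[[[0,0,-0.16],[0,0,-0.06],0],[[0,0,0],[0,0,-0.06],0],[[0,0,0],[0,0,-0.038],0],[[0,0,0],[0,0,0],0],[[0,0,0],[0,0,0],0]])

```text
clock: 34.38
tool_pos: [539.5, -35.8, 134.1]
ee_rot: [2.526, 1.867, 0.0]
ft_force: [2.3, -1.1, -1.3]
grip_width: 21.3
grip_force: 60.0
```

```bash
python3 tz.py
```

```text
T,F mean [-0.243 -0.575 -0.03   2.389 -0.862 -2.546] sem [0.015 0.01  0.006 0.119 0.185 0.104]
```

Emit:
nudge_tcp(offsets=[[[0,0,0],[0,0,0.06],0],[[0,0,-1],[0,0,0],0],[[0,0,-2],[0,0,0],0],[[0,0,-4],[0,0,0],0],[[0,0,-4],[0,0,0],0],[[10,0,0],[0,0,0],0],[[12,0,0],[0,0,0],0],[[12,0,0],[0,0,0],0],[[4,0,0],[0,0,0],0],[[0,0,0],[0,0,0],0]])

```text
clock: 36.02
tool_pos: [605.5, 143.2, 189.8]
ee_rot: [-2.578, -1.795, 0.002]
ft_force: [-0.4, -0.4, -1.5]
grip_width: 21.6
grip_force: 60.3
```

Run:
```python
from m import *
t=cam('top'); screws(t,300,205,60,80)
```

```bash
python3 ss.py|sed -n 2p; python3 go.py 579 -49.2 190 49.2
```

```text
bridge [[311.5, 271.3], [328.4, 218.2], [343.6, 223.1], [326.7, 276.1]]
screw area 1776 px [327.6 246.8] P [539.2 -37.1  69. ] slotc [539.4 -37.1] ang 62.2 sd [1.2 7.1] 309
screw area 998 px [333.  229.7] P [578.5 -50.6  69. ] slotc [578.1 -50. ] ang 138.9 sd [1.2 5.4] 225
slot [539.  -35.3] 62.864028188998844 [1.5 6.4]
clk 36.12 pos [605.4 141.3 189.6] yawy -20.5 tilt [-0.0012 -0.0007] F [-0.6 -0.  -1.1] T [ 0.03  0.   -0.03] w 21.7 q [ 0.07  0.21  1.75 -0.    1.19  0.42]
delta in present axes [-187.7   41.9   -0.2] after turn [-104.5 -161.4   -0.4] rotvec [-1.000e-03  0.000e+00 -1.216e+00]
```

The stop slot is at 62.2°, which puts the stop screw at about 1.70–1.73, inside the light-hold range. Now the lock screw.

Units first: shifts go in units of 5 mm. So 20 mm is 4, -42.5 mm is -8.5.

Emit:
nudge_tcp(offsets=[[[0,0,0],[0,0,-0.174],0],[[0,0,0],[0,0,-0.174],0],[[0,0,0],[0,0,-0.174],0],[[0,0,0],[0,0,-0.174],0],[[0,0,0],[0,0,-0.174],0],[[0,0,0],[0,0,-0.173],0],[[0,0,0],[0,0,-0.173],0],[[-5.2,-8,0],[0,0,0],0],[[-5.2,-8,0],[0,0,0],0],[[-5.2,-8,0],[0,0,0],0],[[-5.06,-8.5,0],[0,0,0],0],[[0,0,4],[0,0,0],0]])

```text
clock: 37.62
tool_pos: [578.1, -53.1, 171.6]
ee_rot: [1.103, 2.937, -0.001]
ft_force: [0.5, 0.2, -0.4]
grip_width: 21.4
grip_force: 60.3
```

Emit:
nudge_tcp(offsets=[[[0,0,2],[0,0,0],0],[[0,0,0],[0,0,0],0],[[0,0,0],[0,0,0],0]])

```text
clock: 38.0
tool_pos: [578.2, -47.3, 159.8]
ee_rot: [1.092, 2.945, 0.0]
ft_force: [-0.1, 0.7, -0.3]
grip_width: 21.4
grip_force: 60.3
```

```bash
python3 go.py 577.2 -49.5 142 49.2
```

```text
clk 38.0 pos [578.2 -47.3 159.8] yawy 49.3 tilt [0.0002 0.    ] F [-0.1  0.7 -0.3] T [-0.01 -0.03  0.  ] w 21.4 q [-0.26  0.15  1.88  0.    1.12 -1.12]
delta in present axes [-0.7 -2.3 17.8] after turn [-0.7 -2.3 17.8] rotvec [0.    0.    0.002]
```

In the tool's units: -2.3 mm is -0.46, 2 mm is 0.4.

Emit:
nudge_tcp(offsets=[[[-0.14,-0.46,1],[0,0,0],0],[[0,0,1.6],[0,0,0],0],[[0,0,0.6],[0,0,0],0],[[0,0,0.6],[0,0,0],0],[[0,0,0.4],[0,0,0],0],[[0,0,0.4],[0,0,0],0],[[0,0,0],[0,0,0],0]])

```text
clock: 38.88
tool_pos: [576.9, -50.4, 136.5]
ee_rot: [-1.095, -2.945, 0.0]
ft_force: [0.1, -0.4, -0.5]
grip_width: 21.1
grip_force: 60.3
```

```bash
python3 go.py 577.2 -49.5 135 49.2
```

```text
clk 38.88 pos [576.9 -50.4 136.5] yawy 49.2 tilt [-0.0002  0.0001] F [ 0.1 -0.4 -0.5] T [ 0.01  0.02 -0.03] w 21.1 q [-0.26  0.17  1.89  0.    1.07 -1.12]
delta in present axes [0.4 0.9 1.5] after turn [0.4 0.9 1.5] rotvec [-0. -0.  0.]
```

Emit:
nudge_tcp(offsets=[[[0.08,0.12,0.3],[0,0,0],0],[[0,0.04,0],[0,0,0.1],0],[[0,0.04,0],[0,0,0.1],0],[[0,0.04,0],[0,0,0.1],0],[[0,0.04,0],[0,0,0.1],0],[[0,0.04,0],[0,0,0.1],0],[[0,0.04,0],[0,0,0.1],0],[[0,0.04,0],[0,0,0.1],0],[[0,0.04,0],[0,0,0.1],0],[[0,0,0],[0,0,0],0]])

```text
clock: 40.12
tool_pos: [578.3, -48.9, 135.0]
ee_rot: [-2.153, -2.287, 0.0]
ft_force: [-1.2, 0.9, -1.0]
grip_width: 21.4
grip_force: 60.3
```

```bash
python3 go.py
```

```text
clk 40.12 pos [578.3 -48.9 135. ] yawy 3.5 tilt [-0.0002  0.    ] F [-1.2  0.9 -1. ] T [-0.06  0.03  0.07] w 21.4 q [-0.26  0.18  1.89 -0.    1.07 -0.32]
```

Emit:
nudge_tcp(offsets=[[[0,0.04,0],[0,0,0.1],0],[[0,0.04,0],[0,0,0.1],0],[[0,0.04,0],[0,0,0.1],0],[[0,0.04,0],[0,0,0.1],0],[[0,0,0],[0,0,0],0]])

```text
clock: 40.75
tool_pos: [579.4, -49.0, 135.1]
ee_rot: [2.564, 1.815, 0.001]
ft_force: [1.0, -0.8, -2.1]
grip_width: 21.3
grip_force: 60.2
```

```bash
python3 go.py; python3 tz.py
```

```text
clk 40.75 pos [579.4 -49.  135.1] yawy -19.4 tilt [ 0.0005 -0.0001] F [ 1.  -0.8 -2.1] T [-0.04 -0.16  0.07] w 21.3 q [-0.26  0.18  1.89  0.    1.07  0.08]
T,F mean [ 0.007 -0.204  0.066  0.764  0.025 -2.571] sem [0.01  0.015 0.009 0.115 0.174 0.122]
```

In the tool's units: 0.2 mm is 0.04.

Emit:
nudge_tcp(offsets=[[[0,0.04,0],[0,0,0.1],0],[[0,0.04,0],[0,0,0.1],0],[[0,0,0],[0,0,0],0]])

```text
clock: 41.52
tool_pos: [579.8, -49.2, 135.1]
ee_rot: [2.733, 1.549, 0.001]
ft_force: [2.2, -1.1, -2.7]
grip_width: 21.4
grip_force: 60.1
```

```bash
python3 tz.py
```

```text
T,F mean [-0.053 -0.438  0.053  2.06  -0.327 -2.802] sem [0.008 0.016 0.006 0.183 0.164 0.113]
```

Emit:
nudge_tcp(offsets=[[[0,0.04,0],[0,0,0.1],0],[[0,0.02,0],[0,0,0.06],0],[[0,0,0],[0,0,0],0]])

```text
clock: 42.3
tool_pos: [580.0, -49.5, 135.2]
ee_rot: [2.848, 1.325, 0.0]
ft_force: [3.3, -0.6, -4.1]
grip_width: 21.4
grip_force: 60.0
```

```bash
python3 tz.py; python3 go.py
```

```text
T,F mean [-0.212 -0.603  0.152  2.667 -0.849 -3.111] sem [0.017 0.016 0.009 0.243 0.184 0.133]
clk 42.7 pos [580.  -49.5 135.2] yawy -40.1 tilt [ 0.0004 -0.0004] F [ 3.3 -0.6 -3.5] T [-0.26 -0.7   0.19] w 21.2 q [-0.26  0.18  1.89 -0.    1.07  0.44]
```

The torque is climbing, so this is the hard end. One small extra push, then withdraw and check.

In the tool's units: 0.1 mm is 0.02.

Emit:
nudge_tcp(offsets=[[[0,0.02,0],[0,0,0.06],0],[[0,0,0],[0,0,0],0]])

```text
clock: 42.95
tool_pos: [580.0, -49.5, 135.7]
ee_rot: [2.887, 1.238, -0.0]
ft_force: [1.5, -1.3, -0.7]
grip_width: 21.2
grip_force: 60.5
```

```bash
python3 tz.py
```

```text
T,F mean [-0.194 -0.137  0.068  0.35  -0.938  2.582] sem [0.008 0.025 0.008 0.237 0.162 0.388]
```

Emit:
nudge_tcp(offsets=[[[0,0,0],[0,0,-0.12],0],[[0,0,0],[0,0,0],0],[[0,0,-1],[0,0,0],0],[[0,0,-3],[0,0,0],0],[[0,0,-5],[0,0,0],0],[[0,0,-5],[0,0,0],0],[[8,-8,0],[0,0,0],0],[[9,-9,0],[0,0,0],0],[[9,-9,0],[0,0,0],0],[[0,0,0],[0,0,0],0]])

```text
clock: 44.6
tool_pos: [552.0, 134.1, 205.2]
ee_rot: [-2.803, -1.415, 0.002]
ft_force: [-0.0, -0.4, -0.9]
grip_width: 21.2
grip_force: 60.3
```

Run:
```python
from m import *
t=cam('top'); screws(t,300,205,60,80)
```

```bash
python3 go.py 512.2 315.2 210 -32
```

```text
bridge [[311.5, 271.2], [328.6, 218.3], [343.7, 223.2], [326.6, 276.1]]
screw area 1753 px [327.6 246.7] P [539.4 -37.2  69. ] slotc [539.4 -37.1] ang 61.9 sd [1.2 7.1] 316
screw area 985 px [333.  229.7] P [578.7 -50.5  69. ] slotc [579.2 -50.5] ang 69.0 sd [1.2 5.1] 207
clk 44.65 pos [552.6 132.1 205.2] yawy -36.5 tilt [-0.0015 -0.0003] F [ 0.2 -0.9 -1.7] T [-0.03  0.02  0.02] w 21.5 q [ 0.06  0.08  1.87 -0.    1.2   0.69]
delta in present axes [ 123.  -141.5   -4.8] after turn [ 133.8 -131.3   -4.8] rotvec [-0.001  0.001 -0.079]
```

The lock slot is at 69.0°, a turn of 1.22 rad (1.60 from 0.38), so it's at its end. The stop slot is unchanged. Now I'll return the driver.

In the tool's units: 33.5 mm is 6.7, 33.3 mm is 6.66.

Emit:
nudge_tcp(offsets=[[[0,0,0],[0,0,-0.079],0],[[6.7,-6.6,-0.4],[0,0,0],0],[[6.7,-6.6,-0.4],[0,0,0],0],[[6.7,-6.6,0],[0,0,0],0],[[6.66,-6.46,0],[0,0,0],0],[[0,0,4],[0,0,0],0],[[0,0,4],[0,0,0],0],[[0,0,2],[0,0,0],0],[[0,0,0],[0,0,0],0],[[0,0,0],[0,0,0],0]])

```text
clock: 45.9
tool_pos: [514.7, 313.0, 159.7]
ee_rot: [2.751, 1.517, 0.001]
ft_force: [0.5, 0.3, -1.4]
grip_width: 21.8
grip_force: 60.3
```

```bash
python3 go.py 512.2 315.2 74 -32
```

```text
clk 45.9 pos [514.7 313.  159.7] yawy -32.3 tilt [0.0009 0.0003] F [ 0.5  0.3 -1.4] T [-0.03 -0.01 -0.03] w 21.8 q [ 0.38  0.2   1.82 -0.    1.12  0.94]
delta in present axes [ 0.5 -3.3 85.7] after turn [ 0.6 -3.3 85.7] rotvec [ 0.001 -0.001 -0.005]
```

In the tool's units: 12 mm is 2.4, 10 mm is 2.

Emit:
nudge_tcp(offsets=[[[0.1,-0.66,2],[0,0,0],0],[[0,0,2.4],[0,0,0],0],[[0,0,0],[0,0,0],0],[[0,0,0],[0,0,0],0]])

```text
clock: 46.4
tool_pos: [511.4, 315.7, 136.9]
ee_rot: [-2.75, -1.518, 0.0]
ft_force: [0.6, 0.6, -1.2]
grip_width: 21.2
grip_force: 60.3
```

```bash
python3 go.py 512.2 315.2 74 -32
```

```text
clk 46.4 pos [511.4 315.7 136.9] yawy -32.2 tilt [-0.0003 -0.0001] F [ 0.6  0.6 -1.2] T [-0.03  0.   -0.01] w 21.2 q [ 0.38  0.22  1.84 -0.    1.08  0.95]
delta in present axes [ 0.   1.  62.9] after turn [ 0.   1.  62.9] rotvec [-0.     0.    -0.003]
```

Emit:
nudge_tcp(offsets=[[[0,0.2,3],[0,0,0],0],[[0,0,3],[0,0,0],0],[[0,0,2.4],[0,0,0],0],[[0,0,1.8],[0,0,0],0],[[0,0,1.2],[0,0,0],0],[[0,0,0.8],[0,0,0],0],[[0,0,0],[0,0,0],0],[[0,0,0],[0,0,0],0]])

```text
clock: 47.4
tool_pos: [512.6, 315.3, 76.6]
ee_rot: [2.75, 1.518, 0.001]
ft_force: [0.8, -0.5, -0.8]
grip_width: 20.8
grip_force: 60.3
```

```bash
python3 go.py 512.2 315.2 74 -32
```

```text
clk 47.4 pos [512.6 315.3  76.6] yawy -32.2 tilt [0.0009 0.0004] F [ 0.8 -0.5 -0.8] T [ 0.01  0.02 -0.  ] w 20.8 q [0.38 0.3  1.87 0.   0.98 0.94]
delta in present axes [-0.3 -0.3  2.6] after turn [-0.3 -0.3  2.6] rotvec [ 0.001 -0.001 -0.003]
```

In the tool's units: 1.5 mm is 0.3, 1 mm is 0.2.

Emit:
nudge_tcp(offsets=[[[0,0,0.3],[0,0,0],0],[[0,0,0.2],[0,0,0],0],[[0,0,0],[0,0,0],0]])

```text
clock: 47.78
tool_pos: [512.5, 315.2, 73.9]
ee_rot: [2.75, 1.518, 0.001]
ft_force: [-0.3, 0.3, 0.7]
grip_width: 21.3
grip_force: 60.6
```

```bash
python3 go.py 512.2 315.2 74 -32
```

```text
clk 47.77 pos [512.5 315.2  73.9] yawy -32.2 tilt [0.0005 0.0002] F [-0.3  0.3  0.7] T [-0.01  0.02 -0.02] w 21.3 q [0.38 0.3  1.87 0.   0.97 0.94]
delta in present axes [-0.1 -0.3 -0.1] after turn [-0.1 -0.3 -0.1] rotvec [ 0.    -0.    -0.004]
```

In the tool's units: 0.5 mm is 0.1.

Emit:
nudge_tcp(offsets=[[[0,0,0.1],[0,0,0],0],[[0,0,0],[0,0,0],0],[[0,0,0],[0,0,0],85],[[0,0,0],[0,0,0],85],[[0,0,0],[0,0,0],85],[[0,0,0],[0,0,0],85],[[0,0,0],[0,0,0],85],[[0,0,0],[0,0,0],85]])

```text
clock: 48.78
tool_pos: [512.3, 315.1, 73.1]
ee_rot: [2.75, 1.518, -0.0]
ft_force: [-0.6, 0.1, -0.1]
grip_width: 85.1
grip_force: 0.0
```

```bash
python3 go.py
```

```text
clk 48.77 pos [512.3 315.1  73.1] yawy -32.2 tilt [ 0. -0.] F [-0.6  0.1 -0.1] T [ 0.03 -0.02 -0.03] w 85.1 q [ 0.38  0.3   1.87 -0.    0.97  0.94]
```

Emit:
nudge_tcp(offsets=[[[0,0,-3],[0,0,0],85],[[0,0,-6],[0,0,0],85],[[0,0,-8],[0,0,0],85],[[0,0,-10],[0,0,0],85],[[-8,4,-2],[0,0,0],85],[[-10,6,0],[0,0,0],85],[[-10,6,0],[0,0,0],85],[[-10,6,0],[0,0,0],85],[[0,0,0],[0,0,0],85]])

```text
clock: 49.9
tool_pos: [504.4, 92.5, 219.5]
ee_rot: [2.753, 1.51, 0.002]
ft_force: [-0.1, 0.3, -0.8]
grip_width: 85.2
grip_force: 0.0
```

Run:
```python
from m import *
t=cam('top','tf.png');s=cam('side','sf.png')
a=cv2.imread('pics/side0.png').astype(int);b=s['pixels'][:,:,::-1].astype(int)
print('driver side diff',np.abs(a-b)[325:415,200:280].mean(), np.abs(a-b)[325:415,200:280].max())
a=cv2.imread('pics/top0.png').astype(int);b=t['pixels'][:,:,::-1].astype(int)
print('driver top diff',np.abs(a-b)[235:285,150:210].mean())
screws(t,300,205,60,80)
```

```bash
python3 go.py
```

```text
driver side diff 3.0330555555555554 83
driver top diff 4.471777777777778
bridge [[311.4, 271.2], [328.4, 218.3], [343.5, 223.2], [326.6, 276.1]]
screw area 1760 px [327.6 246.8] P [539.2 -37.1  69. ] slotc [539.4 -37.1] ang 62.4 sd [1.2 7.1] 313
screw area 985 px [333.  229.7] P [578.6 -50.6  69. ] slotc [579.2 -50.6] ang 68.8 sd [1.2 5.1] 210
clk 50.0 pos [504.4  95.4 219.3] yawy -32.3 tilt [0.0017 0.0006] F [-0.5  0.   0.2] T [-0.    0.01  0.03] w 85.0 q [-0.01 -0.06  1.98  0.    1.22  0.55]
```

The driver region is almost the same as at the start, so it's upright in the stand. A last check that the block and the other objects stayed put.

Run:
```python
import cv2,numpy as np
s=cv2.imread('pics/sf.png');p=cv2.imread('pics/p3.png')[:400,:520]
c=cv2.resize(s[190:290,265:395],None,fx=4,fy=4,interpolation=cv2.INTER_CUBIC)
print('block diff',np.abs(c.astype(int)-p)[140:300,100:300].mean())
g=c.astype(int).sum(2)//3; g2=p.astype(int).sum(2)//3
for y in(215,235): print(g[y,110:190:8],g2[y,110:190:8])
a=cv2.imread('pics/top0.png').astype(int);b=cv2.imread('pics/tf.png').astype(int)
d=np.abs(a-b).max(2)
for n,(x,y) in dict(jar=(462,247),dish=(427,323),tin=(365,169),cob=(437,180),cob2=(160,185),spare=(179,316),stand=(178,263)).items(): print(n,d[y-15:y+15,x-15:x+15].mean().round(1))
```

```text
block diff 19.451645833333334
[138 136 144 145 200 217 216 219 221 222] [150 148 157 158 214 229 228 231 231 233]
[224 200 123 101  96  97 154 225 223 221] [235 212 133 110 105 105 168 235 233 232]
jar 4.7
dish 4.5
tin 5.8
cob 6.2
cob2 6.5
spare 5.7
stand 6.9
```

The block edges are where they were (only the exposure differs), and everything else is undisturbed. Handing in.

```bash
python3 -c "
from plant import robot
print(robot.job_done())"
```

```text
the job is handed in; nothing more can be done
None
```

The job is handed in: the block's low step is under the foot, the stop screw holds it lightly at an inferred ~1.72 rad, the lock screw is at its end and the driver is back upright in its stand; but I first turned the stop screw past about 1.9 rad, up to 0.23 Nm, and had to back it off, which may count as forcing.

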